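Cover the topping pan with a lid from the rack

TASK

Cover the open pan with the steel lid: slide it straight up out of the lid rack by its top edge, lean it centred on the blue sloping rest with the knob upward and let go, then take it again by its black knob. Lower it level onto the open pan until it sits fully home, and only then let go of the knob. Leave the red lid in its slot and do not disturb the mustard bottle, the mug or the green tub.

Things in the scene. Friction and masses are not known exactly. Their poses are not given: they have to be found in the camera images.
- steel_lid: the lid to use: steel plate 108 (its x) by 176 (y) by 5 mm; origin at the plate's centre, mid-thickness; z points out through the knob. Under it a plug 72 (x) by 150 (y) mm, down to z = -8.5 mm, drops into the pan, leaving a bare rim 18 mm wide along each long edge. About 0.2 kg. It starts standing in the rack, x up, knob towards the robot's side
- steel_lid_knob (a point): point on the steel lid's knob, 26.5 mm along z from the lid's origin; axes as the lid's. The knob is a black block, centred on the lid, 34 mm along x, 18 mm along y, from z = 2.5 to 30.5 mm
- steel_lid_edge (a point): middle of the steel lid's edge that is on top in the rack, 54 mm along x from the lid's origin; axes as the lid's
- red_lid: a red plastic lid with a white knob, same shape, size and axes as the steel lid, in the other slot of the rack; to be left there
- rack: grey fixed lid rack 150 (x) by 212 (y) by 75 mm high; origin at the centre of its underside, x roughly away from the robot. Two upright slots across y, at x = -35 and +35 mm; either may hold the steel lid. The lids' short edges run in upright grooves 9 mm wide in the side walls. Floor 12 mm high, so lid top edges stand at 120 mm, 45 mm above the walls
- rest: blue fixed rest, base 130 (x) by 150 (y) mm, origin at the centre of its underside. A board 130 mm wide (y) slopes up at 45 degrees towards +x; at its foot (corner at x = -40, z = 30 mm) a ledge 22 mm deep, square to it. A lid's long edge stands on the ledge, its plug lies on the board, knob towards -x and up. The board ends 70 mm up the slope; the lid's upper 38 mm overhang it
- rest_seat (a point): where the lid's origin lies when it leans centred on the rest (54 mm up the slope from the corner, 8.5 mm off the board); axes as the rest's. The lid's x then points up the slope (+x and up), its y along the rest's y
- pan: fixed steel pan holder; origin on the counter under the centre of the open pan, x roughly away from the robot. Open pan: rim 108 (x) by 176 (y) mm, top 75 mm up, opening 76 (x) by 154 (y) mm, 60 mm deep. A second, covered pan with a knob reaching 108 mm up lies beside it at x = -114 mm; the holder spans x = -177 to +63 mm and 196 mm in y
- pan_mouth (a point): centre of the open pan's mouth, level with the top of its rim, axes as the pan's; with the lid fully home the lid's origin is 2.5 mm above this point
- mustard: yellow squeeze bottle, 52 mm across, 150 mm high, origin at the centre of its underside; bystander
- mug: steel mug, 72 mm across, 80 mm high, origin at the centre of its underside, handle at +y; bystander
- tub: green open tub 90 by 90 by 45 mm, origin at the centre of its underside; bystander
Mind the look-alikes: they are no part of the job. What is shaped like the steel_lid but pink is not meant.

How it is judged:
By the outcome, as a careful person would: the job done as asked, in the order asked, and still so for the second after the job is handed in, with the robot touching nothing.
It also fails if it takes over 64 s, if anything falls off the work surface, if the arm or the gripper's body presses on something with over 40 N, if the wrist force passes 120 N, or if a joint passes its speed limit or range.

ROBOT

A 6-joint arm with a two-finger parallel gripper is mounted at the origin on the work surface. World frame = base frame: x ahead of the robot, y to its left, z up, the work surface at z = 0. Lengths are in mm, angles in rad, forces in N, time in s.
With the tool pointing down it reaches from about 375 to 750 mm from the base axis. Payload 9 kg.
Tool frame: the origin (TCP) lies between the finger pads; the fingertips stand 8 mm ahead of it and the grasp point (between the pads) lies 11 mm behind it; z points along the fingers, y is the line along which they close (so a half turn about z gives the same grasp; the last joint's range is limited). The gripper opens to 85 mm and grips with 20 to 120 N. Pads are 22 mm wide; open, the fingers measure 114 mm over their backs; the gripper's body (76 mm by 85 mm) begins 54 mm behind the grasp point. The pads swing forward as they close: fully open they stand 13 mm farther back than shut.
Start: joints at [-0.218, 0.104, 0.097, 1.564, 0, 1.353], TCP at [600.03, 0.003, 239.331] pointing down, gripper open.
Joint ranges: [-2.99, 2.99], [-0.84, 1.86], [-1.1, 1.16], [-1.84, 2.11], [-1.51, 1.56], [-3.14, 3.14]. Speed limits (rad/s): [2.22, 2.22, 2.57, 3.14, 3.14, 3.14].

INTERFACE

Orientations are given as a unit quaternion [w, x, y, z].
In Python, from bench import sense, imaging, workorder gives the robot as it stands.
- The arm moves only by the tool arm_command, never from a script. Its argument "motion" is a list of rows, each a list of 2 entries, a list of its own where there are three numbers: the shift along the tool's x, y, z in mm, then the turn about the tool's z in degrees. In form: [[[dx, dy, dz], roll], ...]. A call has 1 to 12 rows; each row is the pose to reach, as a shift and turn from the pose commanded when the call began, along the tool's axes at that moment; what a row does not reach only later rows make up. A row lasts 1/8 s, in which the tool goes at most 62.5 mm and 10.7 degrees, less where a joint would pass 70% of its speed; a pose out of reach is approached as far as the arm can. A call with a gripper value outside its range is refused whole. "gripper" is the opening, from 0 (shut) to 1 (fully open), set as the call begins (left out, the last holds). The fingers move at their own pace and stop on an object; the grip force is fixed at half the most. Time passes only in rows, so rows that repeat a pose let the fingers close. It gives the time, the measured TCP pose, the force, the opening and the grip force at its end, in the units of the state.
- sense(): the state, without advancing time (a new reading comes with each control period).
- imaging.grab_frame(name): name is "scene" or "side" or "wrist"; returns a dict with "color" (480x640x3 uint8, red, green, blue), "fx", "fy", "cx", "cy" (pixels), "rvec" (rotation vector, rad) and "tvec" (3), from world to camera coordinates, as OpenCV has them; the wrist camera has in their place "hand_eye" (4x4, takes a point from camera to tool coordinates, whose origin is the TCP and whose axes are the flange's). Camera axes: x right, y down, z forward; pixel columns grow to the right and rows downward; lengths in mm; the calibration is good to about 2 mm. A picture is of the moment at which its call begins: read the wrist's pose just before it. There is no depth.
- workorder.hand_in(): hands the job in; it is judged then, once.
The state is a dict: "time": time; "q": joint angles; "dq": joint speeds; "joint_efforts": joint torques, N m; "eef_pos": TCP position; "tcp_rot": TCP orientation; "force": force on the tool from outside, world axes, zero at the start; "moment": the same for the moment, N m; "gripper_width": opening from 0.0 (shut) to 1.0 (fully open); "gripper_force": force on a finger pad.
Only numpy, scipy, OpenCV 4.12 (cv2) and the standard library are available. Lean on these libraries where they do the work, as an engineer would, in place of code of your own. Each camera call takes 0.05 s, during which the arm holds its last target. There are 200 camera calls.

## Working session

There is one attempt and no reset: what is moved stays moved. The work goes in short steps, Python scripts to look and compute and a tool call to move; the robot and the scene stay as the last step left them, time stands still between calls to the robot, and variables do not carry over. Pictures are saved under pics/ and viewed, at most 10 in all, crops included, and the job is handed in when it is done.

Besides the shell and the picture viewer there is one more tool, called after ">>>" by a JSON object that holds its "name" and its "arguments", one argument or row to a line. arm_command: Moves the arm, as the interface text tells. Its arguments: {"type":"object","properties":{"motion":{"type":"array","items":{"type":"array"}},"gripper":{"type":"number"}},"required":["motion"]}

```bash
mkdir -p pics; ls; python3 - <<'E'
from bench import sense, imaging, workorder
import cv2, numpy as np
s=sense(); print(s)
ims=[]
for n in ["scene","side","wrist"]:
    f=imaging.grab_frame(n); np.save(f"pics/{n}0.npy",f,allow_pickle=True)
    cv2.imwrite(f"pics/{n}0.png",f["color"][:,:,::-1])
    print(n,{k:v for k,v in f.items() if k!="color"})
E
```

```text
pics
{'time': 0.0, 'q': array([-2.17748493e-01,  1.04706150e-01,  9.64728323e-02,  1.56390772e+00,
       -5.81464754e-06,  1.35309874e+00]), 'dq': array([ 0.00080835,  0.00011883,  0.00020943,  0.0017096 ,  0.00163138,
       -0.00076575]), 'joint_efforts': array([ 7.03431251e-04, -5.56934094e+01,  5.03644359e+01,  1.70058967e-02,
       -2.22691165e-04, -8.28643181e-07]), 'eef_pos': array([5.99675102e+02, 5.05661034e-02, 2.38520274e+02]), 'tcp_rot': array([-5.65336145e-04,  7.07124616e-01,  7.07088626e-01, -3.63959280e-04]), 'force': array([-0.74003504, -0.10546572, -0.07451031]), 'moment': array([ 0.07994956,  0.02380047, -0.01080438]), 'gripper_force': 0.0, 'gripper_width': 0.9989150731450687}
scene {'fx': 501.81505505984353, 'fy': 501.81505505984353, 'cx': 319.6929091177498, 'cy': 239.8519184671185, 'rvec': array([ 1.86710318,  1.2025601 , -0.68360841]), 'tvec': array([-213.82077163, -154.24029064, 1408.75262214])}
side {'fx': 464.98040448645304, 'fy': 464.98040448645304, 'cx': 318.2783756283742, 'cy': 243.6901622076498, 'rvec': array([ 2.16770042, -0.65604466,  0.2911733 ]), 'tvec': array([-436.11897255,  247.18284198, 1006.37264593])}
wrist {'fx': 422.5658355303574, 'fy': 422.5658355303574, 'cx': 315.52137721386447, 'cy': 240.86372458028418, 'hand_eye': array([[ 1.18030104e-04, -9.50559094e-01, -3.10543708e-01,
         8.01579566e+01],
       [ 9.99999969e-01,  4.37149136e-05,  2.46266433e-04,
         1.36852547e+00],
       [-2.20515406e-04, -3.10543728e-01,  9.50559070e-01,
        -1.34433260e+02],
       [ 0.00000000e+00,  0.00000000e+00,  0.00000000e+00,
         1.00000000e+00]])}
```

View pics/scene0.png

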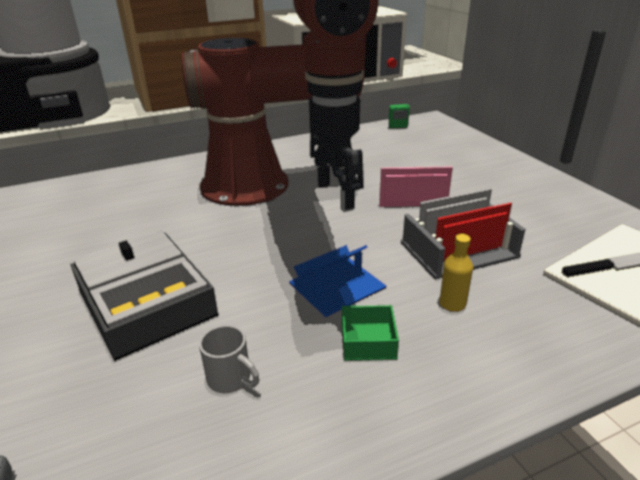

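View pics/side0.png

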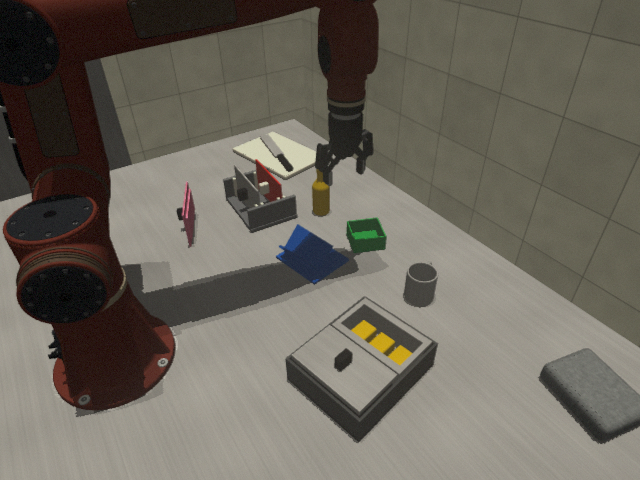

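View pics/wrist0.png

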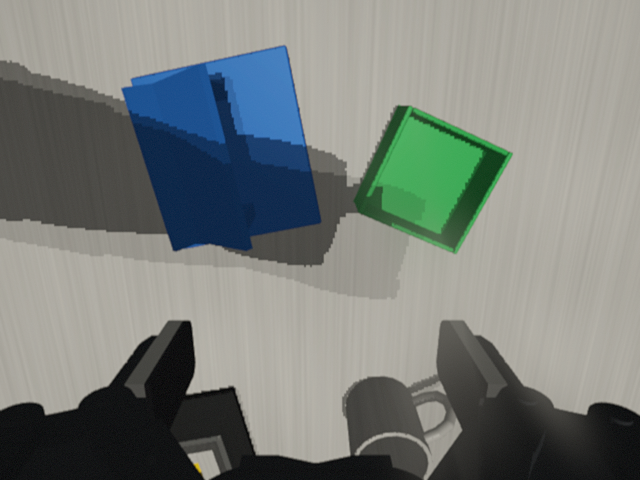

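The scene shows these lid-like candidates:
- Steel lid in the rack's near slot: scene (455,208), side (241,182).
- Red lid in the far slot: scene (475,230), side (268,182). It stays where it is.
- Pink look-alike standing free: scene (415,187), side (188,215). Not meant.
- Covered pan's lid: scene (130,255), side (330,355). Part of the holder.

I choose the steel one in the near slot. The rest is at scene (335,280), and the open pan at scene (150,290) and side (390,335).

Next is the close crop.

```bash
cat > h.py <<'E'
import cv2, numpy as np
from scipy.spatial.transform import Rotation as R
from bench import sense, imaging
def cam(name, f=None, s=None):
    """frame, K, Rwc (cam->world), C (camera centre in world)"""
    s = s or sense(); f = f or imaging.grab_frame(name)
    K = np.array([[f["fx"],0,f["cx"]],[0,f["fy"],f["cy"]],[0,0,1]])
    if name=="wrist":
        T=f["hand_eye"]; q=s["tcp_rot"]; Rt=R.from_quat([q[1],q[2],q[3],q[0]]).as_matrix()
        return f["color"],K,Rt@T[:3,:3],Rt@T[:3,3]+s["eef_pos"]
    M=R.from_rotvec(f["rvec"]).as_matrix()
    return f["color"],K,M.T,-M.T@f["tvec"]
def ray(c,uv):
    d=c[2]@np.linalg.inv(c[1])@np.array([uv[0],uv[1],1.]); return c[3],d/np.linalg.norm(d)
def onz(c,uv,z):
    o,d=ray(c,uv); return o+d*(z-o[2])/d[2]
def two(c1,u1,c2,u2):
    (a,d),(b,e)=ray(c1,u1),ray(c2,u2)
    t=np.linalg.lstsq(np.c_[d,-e],b-a,rcond=None)[0]; p,q=a+t[0]*d,b+t[1]*e
    return (p+q)/2,np.linalg.norm(p-q)
def proj(c,P):
    p=c[1]@c[2].T@(np.asarray(P)-c[3]); return p[:2]/p[2]
def load(n,k=0):
    f=np.load(f"pics/{n}{k}.npy",allow_pickle=True).item()
    return cam(n,f)
E
python3 - <<'E'
import cv2,numpy as np
a=cv2.imread("pics/scene0.png")[180:280,395:525]; b=cv2.imread("pics/side0.png")[145:245,170:300]
c=cv2.imread("pics/scene0.png")[225:355,65:225]; d=cv2.imread("pics/side0.png")[290:440,280:440]
f=lambda i:cv2.resize(i,(400,300),interpolation=cv2.INTER_CUBIC)
cv2.imwrite("pics/crop1.png",np.vstack([np.hstack([f(a),f(b)]),np.hstack([f(c),f(d)])]))
E
```

```text
(no output)
```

View pics/crop1.png

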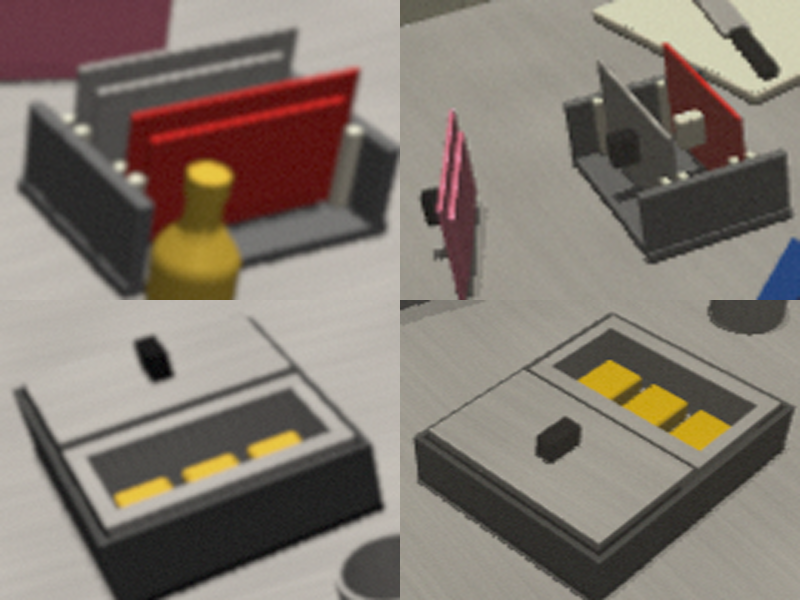

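The crop confirms it. The grey steel lid with the black knob is in the near slot, with its top edge at scene (421,203)–(491,191) and side (235,166)–(259,195). The red lid has a white knob and the pink one stands apart. The open pan mouth holds yellow blocks.

```bash
python3 - <<'E'
from h import *
np.set_printoptions(precision=1,suppress=True)
a,b=load("scene"),load("side"); print(a[3],b[3])
for n,u,v in [("lidL",(421,202.7),(259.4,195)),("lidR",(491.5,190.7),(235.3,165.7))]: print(n,*two(a,u,b,v))
S=[(100.2,293),(181,263.1),(197,282.6),(115,314.7)]
for u in S: print("scene75",onz(a,u,75))
D=[(364.8,305),(422,342.5),(396,365),(341.2,326)]
for v in D: print("side75",onz(b,v,75))
# pan triangulated
for u,v in zip(S,[D[2],D[3],D[0],D[1]]): print("pan",*two(a,u,b,v))
s=dict(eef_pos=np.array([600.03,0,239.3]),tcp_rot=[0,.70711,.70711,0])
w=cam("wrist",np.load("pics/wrist0.npy",allow_pickle=True).item(),s); print(w[3])
for u in [(123,89),(209,62),(133,80),(285,46),(321,221),(175,250),(250,249)]: print("rest",u,onz(w,u,20),onz(w,u,80),onz(w,u,6))
print("tub",[onz(w,u,45)[:2] for u in [(407,106),(512,153),(455,252),(357,203)]])
print("mug",onz(w,(390,410),80))
print("mustard",two(a,(462,238),b,(321,172)))
E
```

```text
[1253.8 -305.2  623.6] [  32.3 -772.8  816. ]
lidL [486.4 250.1 113.3] 14.22203554754835
lidR [499.3 427.9 113.6] 1.5532990530788944
scene75 [ 454.8 -389.3   75. ]
scene75 [ 423.7 -241.5   75. ]
scene75 [ 498.3 -226.7   75. ]
scene75 [ 527.5 -370.4   75. ]
side75 [ 492.8 -231.1   75. ]
side75 [ 524.4 -376.8   75. ]
side75 [ 445.8 -389.3   75. ]
side75 [ 415.5 -251.1   75. ]
pan [ 448.1 -388.7   71.1] 2.728524112875741
pan [ 418.4 -243.6   69.5] 6.147743333613896
pan [ 494.8 -227.3   71.7] 2.3181192790390517
pan [ 525.8 -372.8   72.5] 4.890852966413605
[601.4  80.2 373.7]
rest (123, 89) [449.8  90.5  20. ] [475.5  88.7  80. ] [443.8  90.9   6. ]
rest (209, 62) [519.1 110.2  20. ] [533.  105.1  80. ] [515.8 111.3   6. ]
rest (133, 80) [458.5  97.1  20. ] [482.8  94.2  80. ] [452.9  97.8   6. ]
rest (285, 46) [578.1 121.5  20. ] [582.1 114.5  80. ] [577.2 123.1   6. ]
rest (321, 221) [606.2 -17.3  20. ] [605.4  -0.8  80. ] [606.4 -21.1   6. ]
rest (175, 250) [476.9 -43.9  20. ] [498.  -22.9  80. ] [471.9 -48.8   6. ]
rest (250, 249) [543.4 -43.   20. ] [553.3 -22.1  80. ] [541.1 -47.9   6. ]
tub [array([669.3,  77.9]), array([752.1,  43.6]), array([716.6, -36.9]), array([634.5,   4.4])]
mug [ 664.2 -165.5   80. ]
mustard (array([669.6, 212.1, 142.5]), np.float64(10.866868163595397))
```

>>> {"name": "arm_command", "arguments": {
  "motion": [
    [[60, -20, 0], 0],
    [[120, -40, 0], 0],
    [[180, -60, 0], 0],
    [[240, -80, 0], 0],
    [[290, -107, 0], 0],
    [[290, -107, 0], 0],
    [[290, -107, 0], 0]
  ]
}}

```text
time: 1.02
eef_pos: [493.0, 290.0, 239.1]
tcp_rot: [0.0, 0.707, 0.707, -0.0]
force: [0.2, -0.8, 0.8]
gripper_width: 0.999
gripper_force: 0.0
```

```bash
cat > snap.py <<'E'
import sys
from h import *
tag=sys.argv[1]
for n in sys.argv[2:]:
    s=sense(); f=imaging.grab_frame(n); np.save(f"pics/{n}{tag}.npy",{"f":f,"s":s},allow_pickle=True); cv2.imwrite(f"pics/{n}{tag}.png",f["color"][:,:,::-1])
s=sense(); print(s["time"],s["eef_pos"],s["tcp_rot"],s["force"])
E
sed -i 's/^def load.*/def load2(n,k):\n    d=np.load(f"pics\/{n}{k}.npy",allow_pickle=True).item(); return cam(n,d["f"],d["s"])\n&/' h.py
python3 snap.py A wrist
```

```text
1.075 [493.34789593 289.36514729 239.07186195] [ 9.81697306e-05  7.07303071e-01  7.06910408e-01 -1.77179524e-04] [-0.03547705 -0.38422289 -0.39791159]
```

>>> {"name": "arm_command", "arguments": {
  "motion": [
    [[50, 0, 0], 0],
    [[50, 0, 0], 0],
    [[50, 0, 0], 0]
  ]
}}

```text
time: 1.45
eef_pos: [493.6, 338.9, 239.1]
tcp_rot: [0.0, 0.708, 0.707, -0.0]
force: [-0.1, -0.1, -0.3]
gripper_width: 0.999
gripper_force: 0.0
```

```bash
python3 snap.py B wrist; python3 - <<'E'
import cv2,numpy as np
a,b=[cv2.imread(f"pics/wrist{k}.png")[:400] for k in "AB"]
cv2.imwrite("pics/AB.png",cv2.resize(np.vstack([a[:,:],b]),(480,600)) if 0 else np.hstack([cv2.resize(a[:,120:520],(400,400)),cv2.resize(b[:,120:520],(400,400))]))
E
```

```text
1.5 [493.58236511 338.73258646 239.1962298 ] [ 1.16806322e-04  7.07640227e-01  7.06572891e-01 -2.09641181e-04] [ 0.55615009 -0.72599335 -0.56368434]
```

View pics/AB.png

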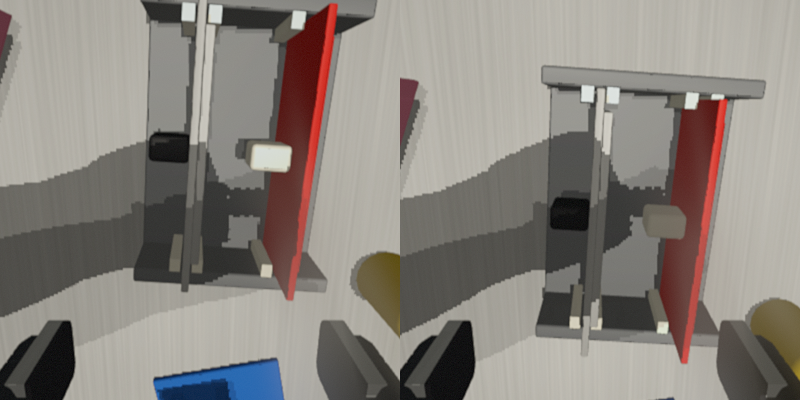

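The wrist views show the steel lid edge-on at full-image (305,290) to (323,5) in A and (305,353) to (322,88) in B. Its black knob is on the left (robot) side, the red lid is right of it, and the mustard is at the bottom right.

```bash
python3 - <<'E'
from h import *
for k,rows in (("A",(120,280,288,294)),("B",(92,200,340,350,356))):
    g=cv2.imread(f"pics/wrist{k}.png",0)
    for r in rows: print(k,r,"cols 296-336",g[r,296:337].tolist())
    print(k,"col 305 rows",[(r,int(g[r,305])) for r in range(276 if k=="A" else 340,300 if k=="A" else 364,2)])
E
```

```text
A 120 cols 296-336 [141, 140, 142, 142, 142, 141, 142, 142, 143, 137, 97, 76, 77, 75, 89, 139, 175, 184, 185, 187, 190, 191, 173, 130, 152, 193, 197, 196, 195, 196, 198, 194, 165, 128, 118, 125, 139, 140, 141, 141, 141]
A 280 cols 296-336 [51, 51, 48, 51, 51, 65, 75, 80, 78, 79, 79, 80, 74, 58, 52, 50, 52, 50, 53, 52, 53, 52, 51, 53, 50, 52, 52, 53, 51, 49, 52, 49, 49, 49, 49, 48, 62, 95, 102, 101, 101]
A 288 cols 296-336 [159, 159, 162, 162, 150, 99, 73, 76, 78, 76, 76, 83, 120, 156, 161, 159, 159, 160, 162, 163, 162, 159, 160, 161, 159, 158, 157, 160, 160, 160, 158, 158, 159, 158, 159, 161, 160, 159, 159, 160, 160]
A 294 cols 296-336 [159, 160, 162, 160, 159, 158, 159, 159, 160, 161, 162, 162, 160, 160, 159, 159, 160, 158, 162, 163, 162, 161, 161, 162, 159, 157, 158, 161, 160, 159, 158, 159, 157, 157, 158, 159, 160, 159, 159, 159, 159]
A col 305 rows [(276, 77), (278, 79), (280, 79), (282, 78), (284, 78), (286, 79), (288, 76), (290, 73), (292, 133), (294, 161), (296, 161), (298, 160)]
B 92 cols 296-336 [132, 132, 132, 121, 85, 154, 221, 227, 225, 224, 224, 224, 224, 224, 224, 225, 
[... 447 characters left out ...]
 144, 139, 137, 131, 129, 129, 129, 127, 121, 119, 121, 126, 125, 122, 122, 125, 124, 122]
B 350 cols 296-336 [185, 185, 187, 188, 181, 152, 157, 162, 161, 163, 163, 159, 166, 184, 187, 185, 185, 186, 188, 189, 188, 185, 187, 187, 184, 183, 186, 186, 185, 184, 185, 185, 185, 184, 185, 186, 186, 186, 185, 186, 185]
B 356 cols 296-336 [185, 183, 186, 187, 183, 174, 170, 168, 169, 171, 172, 177, 185, 187, 185, 186, 184, 186, 188, 190, 187, 185, 187, 187, 185, 184, 186, 186, 186, 184, 185, 186, 185, 184, 184, 184, 185, 186, 185, 185, 185]
B col 305 rows [(340, 162), (342, 163), (344, 164), (346, 162), (348, 162), (350, 163), (352, 161), (354, 160), (356, 171), (358, 187), (360, 187), (362, 187)]
```

```bash
python3 - <<'E'
from h import *
np.set_printoptions(precision=1,suppress=True)
A,B=load2("wrist","A"),load2("wrist","B")
g=cv2.imread("pics/wristB.png",0); print(g[78:96,320].tolist())
print(two(A,(304.5,291.5),B,(304.7,356)))
for z in (115,120):
    n,f=onz(B,(304.7,356),z),onz(B,(320.9,87.5),z); m=onz(B,(313.3,200),z)
    print(z,n,f,np.linalg.norm(n-f),(n+f)/2,m,np.degrees(np.arctan2(f[0]-n[0],f[1]-n[1])))
E
```

```text
[149, 148, 148, 147, 147, 146, 144, 129, 109, 106, 152, 186, 195, 197, 196, 195, 196, 195]
(array([487.3, 252.2, 120. ]), np.float64(0.20831448344182132))
115 [487.3 248.9 115. ] [498.2 427.3 115. ] 178.74467834573775 [492.7 338.1 115. ] [493.6 361.3 115. ] 3.5071216588622325
120 [487.4 252.2 120. ] [498.1 427.2 120. ] 175.2866743539181 [492.8 339.7 120. ] [493.7 362.5 120. ] 3.507121658862214
```

>>> {"name": "arm_command", "arguments": {
  "motion": [
    [[0, 0, 40], 3.5],
    [[0, 0, 80], 3.5],
    [[0, 0, 110], 3.5],
    [[0, 0, 126], 3.5],
    [[0, 0, 126], 3.5]
  ],
  "gripper": 0.6
}}

```text
time: 2.12
eef_pos: [492.8, 339.2, 112.8]
tcp_rot: [-0.0, 0.729, 0.685, -0.001]
force: [-0.0, 0.4, -0.3]
gripper_width: 0.603
gripper_force: 0.0
```

>>> {"name": "arm_command", "arguments": {
  "motion": [
    [[0, 0, 0], 0],
    [[0, 0, 0], 0],
    [[0, 0, 0], 0],
    [[0, 0, 0], 0],
    [[0, 0, 0], 0],
    [[0, 0, 0], 0]
  ],
  "gripper": 0
}}

```text
time: 2.88
eef_pos: [493.6, 340.3, 114.6]
tcp_rot: [0.0, 0.728, 0.685, 0.001]
force: [-1.6, -1.6, 5.5]
gripper_width: 0.036
gripper_force: 60.9
```

>>> {"name": "arm_command", "arguments": {
  "motion": [
    [[0, 0, -10], 0],
    [[0, 0, -25], 0],
    [[0, 0, -45], 0],
    [[0, 0, -75], 0],
    [[0, 0, -105], 0],
    [[0, 0, -135], 0],
    [[0, 0, -150], 0],
    [[0, 0, -150], 0]
  ]
}}

```text
time: 3.88
eef_pos: [493.6, 340.2, 264.7]
tcp_rot: [0.0, 0.728, 0.685, 0.001]
force: [-0.1, -0.2, -1.5]
gripper_width: 0.034
gripper_force: 59.8
```

```bash
python3 snap.py C side; python3 - <<'E'
from h import *
s=sense(); print(s["force"],s["moment"],s["gripper_width"],s["gripper_force"])
cv2.imwrite("pics/C.png",cv2.resize(cv2.imread("pics/sideC.png")[60:280,140:400],(780,600)))
E
```

```text
3.925 [493.14610593 340.05811085 263.22935273] [8.11876918e-05 7.28364735e-01 6.85189600e-01 1.33723237e-04] [ 0.61305962 -1.01934941 -3.21113361]
[ 0.61305962 -1.01934941 -3.21113361] [-0.04151513  0.01578765 -0.0185902 ] 0.03787968211853931 59.7734409570694
```

View pics/C.png

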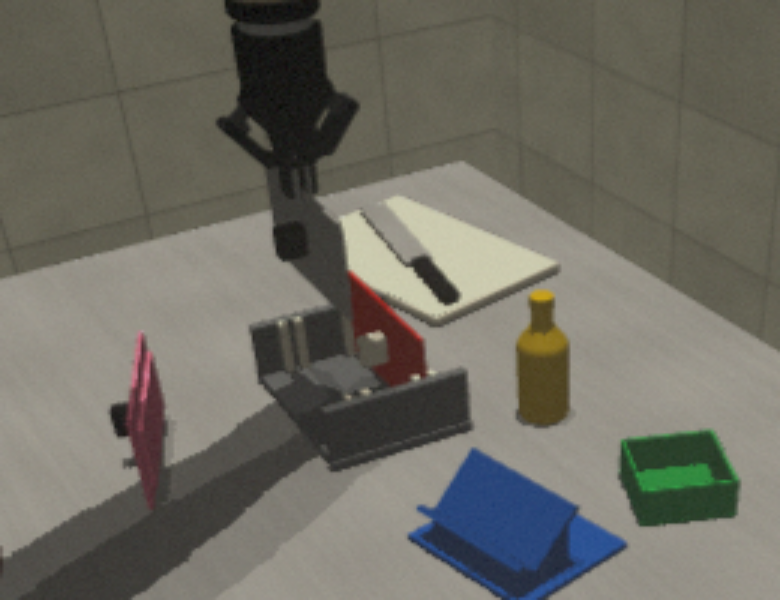

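The side view shows the steel lid hanging upright in the grip at crop (310,240) and clear of the rack, with the red lid still in its slot. The rest's board faces the robot, with its top edge at crop (473,450)–(577,508).

```bash
python3 - <<'E'
from h import *
np.set_printoptions(precision=1,suppress=True)
s=dict(eef_pos=np.array([600.03,0,239.3]),tcp_rot=[0,.70711,.70711,0])
w=cam("wrist",np.load("pics/wrist0.npy",allow_pickle=True).item(),s); b=load2("side","C"); a=load("scene")
for n,c in (("wrist",w),("side",b),("scene",a)):
    h=cv2.cvtColor(c[0],cv2.COLOR_RGB2HSV); m=cv2.inRange(h,(102,130,20),(125,255,255))
    k=max(cv2.findContours(m,0,2)[0],key=cv2.contourArea)
    print(n,cv2.approxPolyDP(k,2.5,True)[:,0].tolist())
    if n=="wrist":
        v=h[:,:,2]
        for r in (110,150,200,235): print(r,[(x,int(v[r,x])) for x in range(120,330,1) if abs(int(v[r,x+1])-int(v[r,x-1]))>25])
print(two(w,(209,62),b,(297.7,210)),two(w,(250,249),b,(332.3,229.3)))
print(two(w,(123,89),b,(280,230)))
E
python3 - <<'E'
import cv2,numpy as np
a=cv2.imread("pics/wrist0.png")[30:270,100:340]; b=cv2.imread("pics/sideC.png")[190:290,260:360]
g=lambda i:cv2.convertScaleAbs(cv2.resize(i,(400,400),interpolation=cv2.INTER_CUBIC),alpha=1.5,beta=10)
cv2.imwrite("pics/rest.png",np.hstack([g(a),g(b)]))
E
```

```text
wrist [[284, 46], [133, 78], [133, 85], [122, 89], [173, 249], [210, 242], [246, 250], [251, 247], [250, 235], [320, 221]]
110 [(131, 123), (216, 146), (217, 121), (218, 88), (229, 75), (230, 106), (231, 159), (296, 185), (297, 160), (298, 137), (299, 116), (300, 175)]
150 [(248, 86), (317, 113), (318, 142), (324, 152), (325, 174)]
200 []
235 [(167, 139), (168, 91)]
side [[277, 256], [313, 282], [347, 260], [298, 225], [287, 244], [279, 246], [284, 251]]
scene [[365, 246], [348, 252], [345, 246], [295, 266], [298, 277], [290, 282], [324, 315], [340, 309], [341, 305], [350, 304], [384, 287], [359, 265], [359, 251]]
(array([535.9, 106.2, 115.1]), np.float64(13.117880661336711)) (array([559.1,  -9.8, 115.5]), np.float64(0.054820427906460543))
(array([471.8,  92.7,  84.1]), np.float64(12.871022895746242))
```

View pics/rest.png

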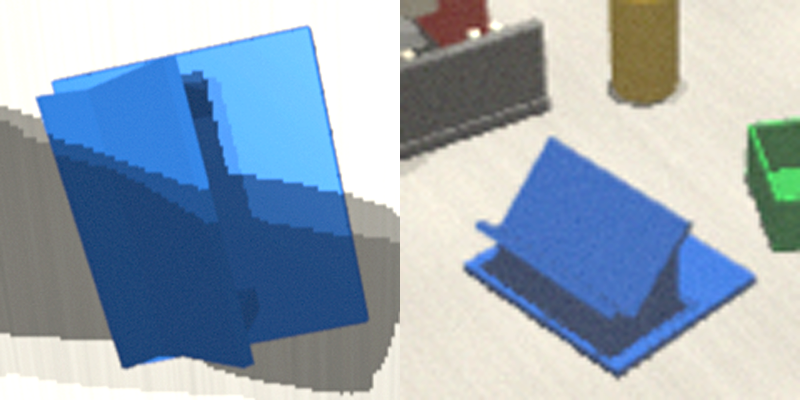

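The contrast crop shows the board's top edge at wrist (206,64)–(250,249) and side (298,224)–(332.5,245.5). The ledge lip is at wrist (123,88)–(173,250) and the base is below it.

```bash
python3 - <<'E'
from h import *
np.set_printoptions(precision=1,suppress=True)
s=dict(eef_pos=np.array([600.03,0,239.3]),tcp_rot=[0,.70711,.70711,0])
w=cam("wrist",np.load("pics/wrist0.npy",allow_pickle=True).item(),s); b=load2("side","C"); a=load("scene")
print("top",two(w,(206.5,64),b,(298,224.5)),two(w,(250,249),b,(332.5,245.7)))
print("ledge+y",two(w,(122.5,88.5),b,(279.5,246)))
L=[onz(w,u,45.5) for u in [(122.5,88.5),(173.2,250)]]; T=[onz(w,u,79.5) for u in [(206.5,64),(250,249)]]
B=[onz(w,u,z) for u,z in [((285,45.5),8),((321,221.5),8)]]; B2=[onz(b,u,8) for u in [(276.3,256.3),(348.8,259.3),(314.5,284)]]
print(two(w,(321,221.5),b,(348.8,259.3)))
print("L",L,"T",T,"B",B,"Bside",B2)
yaw=np.radians(11.5); x=np.array([np.cos(yaw),np.sin(yaw)]); y=np.array([-x[1],x[0]])
for n,P,off in (("L",L,-55.5),("T",T,9.5),("B",B,65)):
    m=(P[0]+P[1])[:2]/2; d=(P[0]-P[1])[:2]; print(n,"yaw",np.degrees(np.arctan2(-d[0],d[1])),"len",np.hypot(*d),"origin",m-off*x)
E
```

```text
top (array([528.4, 105.4,  72.6]), np.float64(3.013093659408642)) (array([551.7, -23.3,  75.2]), np.float64(1.8859409209711835))
ledge+y (array([458.4,  90.2,  40.9]), np.float64(0.02981140758508328))
(array([605.7, -22. ,   2.8]), np.float64(1.9197175109004134))
L [array([460.4,  90.1,  45.5]), array([484.4, -35. ,  45.5])] T [array([531.2, 103.9,  79.5]), array([553.2, -22.3,  79.5])] B [array([577.3, 123.3,   8. ]), array([606.4, -21.1,   8. ])] Bside [array([447.7,  93.4,   8. ]), array([601.1, -26.4,   8. ]), array([474.5, -54.5,   8. ])]
L yaw 10.858325707267023 len 127.35615342986041 origin [526.8  38.6]
T yaw 9.874268592560803 len 128.0992909445889 origin [532.9  38.9]
B yaw 11.392023322128248 len 147.2009996961164 origin [528.2  38.1]
```

>>> {"name": "arm_command", "arguments": {
  "motion": [
    [[-40, 0, 0], 0],
    [[-95, 2, 0], -2],
    [[-150, 5, 0], -6],
    [[-205, 7, 0], -10],
    [[-260, 9, 0], -14.5],
    [[-309.8, 10.4, 0], -14.5],
    [[-309.8, 10.4, 40], -14.5],
    [[-309.8, 10.4, 80], -14.5],
    [[-309.8, 10.4, 110], -14.5],
    [[-309.8, 10.4, 120], -14.5],
    [[-309.8, 10.4, 120], -14.5]
  ]
}}

```text
time: 5.3
eef_pos: [484.0, 30.3, 142.8]
tcp_rot: [-0.001, 0.636, 0.772, -0.0]
force: [0.4, 0.4, -2.4]
gripper_width: 0.039
gripper_force: 59.7
```

```bash
python3 snap.py D side scene; python3 - <<'E'
import cv2,numpy as np
a=cv2.imread("pics/sideD.png")[130:290,220:380]; b=cv2.imread("pics/sceneD.png")[180:330,260:410]
f=lambda i:cv2.convertScaleAbs(cv2.resize(i,(400,400),interpolation=cv2.INTER_CUBIC),alpha=1.4)
cv2.imwrite("pics/D.png",np.hstack([f(a),f(b)]))
E
```

```text
5.4 [485.02444378  30.07895446 144.42794206] [6.35798339e-04 6.36053196e-01 7.71644883e-01 3.18544491e-04] [-0.69584582 -0.4303037  -1.78808141]
```

View pics/D.png

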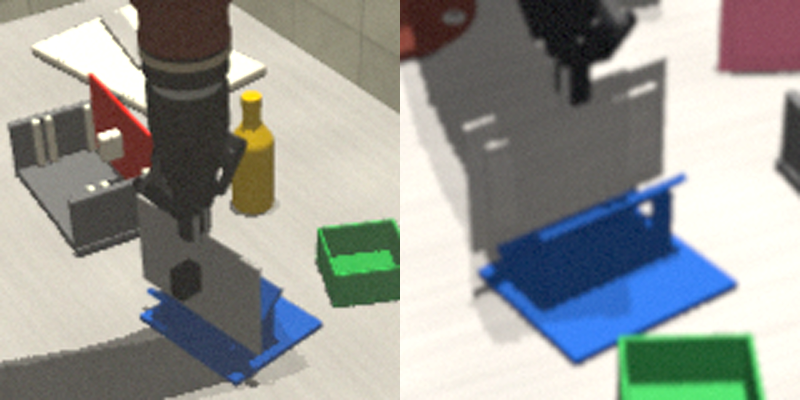

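The views show the lid upright at side-crop (200,270), behind the board and parallel to it, centred within a few mm. It now goes down onto the ledge by feel.

>>> {"name": "arm_command", "arguments": {
  "motion": [
    [[0, 0, 1.5], 0],
    [[0, 0, 3], 0],
    [[0, 0, 4], 0],
    [[0, 0, 4], 0]
  ]
}}

```text
time: 5.9
eef_pos: [484.5, 30.2, 139.3]
tcp_rot: [-0.0, 0.636, 0.772, 0.0]
force: [0.1, 0.2, -2.8]
gripper_width: 0.04
gripper_force: 59.7
```

>>> {"name": "arm_command", "arguments": {
  "motion": [
    [[0, 0, 1], 0],
    [[0, 0, 1.5], 0],
    [[0, 0, 1.5], 0]
  ]
}}

```text
time: 6.28
eef_pos: [484.6, 30.1, 137.9]
tcp_rot: [0.0, 0.636, 0.772, 0.0]
force: [0.9, -0.7, -1.4]
gripper_width: 0.037
gripper_force: 59.8
```

>>> {"name": "arm_command", "arguments": {
  "motion": [
    [[0, 0, 1], 0],
    [[0, 0, 2], 0],
    [[0, 0, 2], 0]
  ]
}}

```text
time: 6.65
eef_pos: [485.0, 30.1, 136.2]
tcp_rot: [0.001, 0.636, 0.772, 0.0]
force: [2.1, -0.4, 2.0]
gripper_width: 0.035
gripper_force: 60.3
```

>>> {"name": "arm_command", "arguments": {
  "motion": [
    [[0, 0, 0], 0],
    [[0, 0, 0], 0],
    [[0, 4, 0], 0],
    [[0, 4, 0], 0]
  ],
  "gripper": 0.25
}}

```text
time: 7.15
eef_pos: [488.6, 30.9, 135.7]
tcp_rot: [-0.0, 0.636, 0.772, -0.0]
force: [0.3, -0.2, -0.6]
gripper_width: 0.249
gripper_force: 0.0
```

>>> {"name": "arm_command", "arguments": {
  "motion": [
    [[0, 5, 1], 0],
    [[0, 10, 1.5], 0],
    [[0, 15.7, 3.3], 0],
    [[0, 21, 5], 0],
    [[0, 27, 7.5], 0],
    [[0, 33.1, 10.5], 0],
    [[0, 38.5, 13.5], 0],
    [[0, 44, 17], 0],
    [[0, 48.9, 20.7], 0],
    [[0, 48.9, 20.7], 0]
  ]
}}

```text
time: 8.4
eef_pos: [536.7, 40.3, 114.8]
tcp_rot: [-0.0, 0.636, 0.772, 0.0]
force: [0.5, -0.6, 0.5]
gripper_width: 0.249
gripper_force: 0.5
```

```bash
python3 snap.py E side; python3 - <<'E'
import cv2
cv2.imwrite("pics/E.png",cv2.resize(cv2.imread("pics/sideE.png")[130:290,220:380],(600,600),interpolation=cv2.INTER_CUBIC))
E
```

```text
8.45 [536.43943519  40.25494361 114.95138959] [-6.81818214e-05  6.36071341e-01  7.71630248e-01 -6.34409758e-05] [ 0.19810827 -0.69939728  0.13334527]
```

>>> {"name": "arm_command", "arguments": {
  "motion": [
    [[0, 3.6, 3], 0],
    [[0, 7.2, 6.1], 0],
    [[0, 10.6, 9.5], 0],
    [[0, 13.9, 12.8], 0],
    [[0, 13.9, 12.8], 0],
    [[0, 17.5, 12.8], 0],
    [[0, 17.5, 12.8], 0]
  ]
}}

```text
time: 9.32
eef_pos: [551.8, 43.2, 103.1]
tcp_rot: [-0.001, 0.636, 0.772, -0.002]
force: [-14.0, -1.6, 16.0]
gripper_width: 0.249
gripper_force: 23.8
```

```bash
python3 snap.py F side scene; python3 - <<'E'
import cv2,numpy as np
a=cv2.imread("pics/sideF.png")[130:290,220:380]; b=cv2.imread("pics/sceneF.png")[180:330,260:410]
f=lambda i:cv2.convertScaleAbs(cv2.resize(i,(400,400),interpolation=cv2.INTER_CUBIC),alpha=1.4)
cv2.imwrite("pics/F.png",np.hstack([f(a),f(b)]))
E
```

```text
9.425 [551.80007168  43.21036392 103.08070788] [-0.00106199  0.63612908  0.77157981 -0.00180769] [-13.26321667  -2.12888607  16.35031212]
```

View pics/F.png

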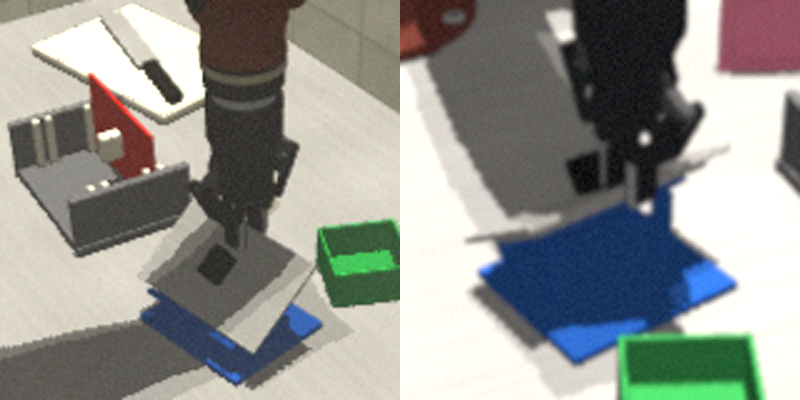

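The lid lies at 45° on the board, knob up at side-crop (215,265), centred. The near fingertip presses it lightly at about 20 N, so I go straight up to clear it.

>>> {"name": "arm_command", "arguments": {
  "motion": [
    [[0, 0, -4], 0],
    [[0, 0, -8], 0],
    [[0, 0, -15], 0],
    [[0, 0, -30], 0],
    [[0, -30, -70], 0],
    [[0, -70, -110], 0],
    [[0, -70, -130], 0],
    [[0, -70, -130], 0],
    [[0, -70, -130], 0]
  ],
  "gripper": 0.25
}}

```text
time: 10.55
eef_pos: [485.0, 30.3, 231.8]
tcp_rot: [-0.0, 0.636, 0.772, -0.0]
force: [-0.4, 0.5, -0.2]
gripper_width: 0.248
gripper_force: 0.0
```

```bash
python3 snap.py G side scene wrist; python3 - <<'E'
from h import *
np.set_printoptions(precision=1,suppress=True)
for n in ("wrist","side","scene"):
    c=load2(n,"G"); g=c[0].max(axis=2); m=(g<45).astype(np.uint8)
    for k in cv2.findContours(m,0,2)[0]:
        if cv2.contourArea(k)>60:
            x,y,w,h=cv2.boundingRect(k); print(n,(x,y,w,h),cv2.contourArea(k))
E
python3 - <<'E'
import cv2,numpy as np
a=cv2.imread("pics/wristG.png"); b=cv2.imread("pics/sideG.png")[150:290,220:360]
cv2.imwrite("pics/G.png",np.hstack([cv2.resize(a,(480,360)),cv2.resize(b,(320,320))[0:320].__class__(0) if 0 else np.vstack([cv2.resize(b,(320,320)),np.zeros((40,320,3),np.uint8)])]))
E
```

```text
10.7 [484.55534419  30.37659692 231.11850985] [-8.67046782e-04  6.36018999e-01  7.71672770e-01 -4.66206386e-04] [0.14090524 0.39132905 0.64179457]
wrist (602, 464, 23, 16) 125.5
wrist (7, 303, 580, 177) 40253.0
wrist (320, 210, 59, 38) 1660.5
side (575, 412, 30, 28) 163.5
side (8, 243, 28, 21) 156.0
side (299, 230, 15, 15) 112.0
side (269, 115, 49, 82) 2225.0
side (0, 0, 319, 410) 40668.0
scene (78, 282, 140, 78) 3161.5
scene (563, 260, 50, 16) 337.5
scene (120, 242, 13, 18) 122.5
scene (322, 239, 16, 14) 124.0
scene (510, 227, 12, 26) 148.5
scene (404, 219, 37, 54) 703.0
scene (202, 121, 21, 73) 618.5
scene (240, 116, 48, 85) 978.0
scene (185, 85, 39, 31) 636.5
scene (246, 65, 116, 115) 5019.5
scene (0, 48, 98, 84) 4293.5
scene (241, 38, 30, 21) 113.5
scene (560, 31, 45, 133) 1527.5
scene (362, 25, 16, 53) 652.0
scene (272, 0, 84, 63) 2984.5
```

View pics/G.png

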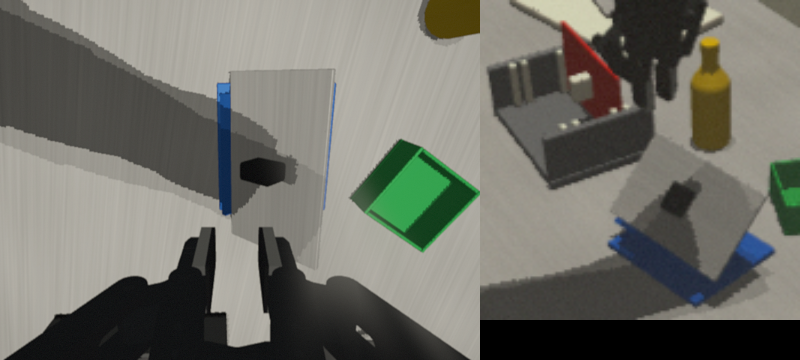

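The wrist view shows the lid leaning centred on the rest, knob at full-image (349,229), fingers clear. The side crop agrees, with the knob at (680,198), and the red lid, tub and mustard are undisturbed.

```bash
python3 - <<'E'
from h import *
np.set_printoptions(precision=1,suppress=True)
cc={};cs={n:load2(n,"G") for n in ("wrist","side","scene")}
box={"wrist":(320,210,59,38),"side":(299,230,15,15),"scene":(322,239,16,14)}
for n,c in cs.items():
    x,y,w,h=box[n]; m=(c[0].max(axis=2)[y:y+h,x:x+w]<45); M=cv2.moments(m.astype(np.uint8),True); cc[n]=(x+M["m10"]/M["m00"],y+M["m01"]/M["m00"])
for p in (("wrist","side"),("wrist","scene"),("side","scene")): print(p,*two(cs[p[0]],cc[p[0]],cs[p[1]],cc[p[1]]))
yaw=np.radians(11); X=np.array([np.cos(yaw),np.sin(yaw),0]); Y=np.array([-X[1],X[0],0]); Z=np.array([0,0,1.])
o=np.array([527.7,38.5,0])-7.83*X+74.2*Z; lx=(X+Z)/2**.5; lz=(Z-X)/2**.5
print("lid origin",o,"knob mid",o+16.5*lz,"knob pt",o+26.5*lz)
P=[o+a*lx+b*Y+d*lz for a in(-17,17) for b in(-9,9) for d in(2.5,30.5)]
for n,c in cs.items():
    q=np.array([proj(c,p) for p in P]); print(n,"pred box",q.min(0),q.max(0)-q.min(0),"seen",box[n])
# lid corners seen in wrist: far top (left/right)
w=cs["wrist"]; 
for a,b in ((54,88),(54,-88),(-54,88),(-54,-88)): print(a,b,"pred",proj(w,o+a*lx+b*Y+2.5*lz))
E
```

```text
('wrist', 'side') [507.9  32.9  86.1] 1.372454250206163
('wrist', 'scene') [507.9  32.6  88.3] 1.4406418712319413
('side', 'scene') [506.5  32.2  87.3] 0.7702588949706106
lid origin [520.   37.   74.2] knob mid [508.6  34.8  85.9] knob pt [501.6  33.4  92.9]
wrist pred box [317.2 205.4] [64.9 42.9] seen (320, 210, 59, 38)
side pred box [297.4 227.9] [17.3 17.3] seen (299, 230, 15, 15)
scene pred box [320.5 235.6] [20.6 20.8] seen (322, 239, 16, 14)
54 88 pred [442.7  88.2]
54 -88 pred [418.8 359.8]
-54 88 pred [308.6  91.7]
-54 -88 pred [309.6 308.4]
```

```bash
python3 -c "
from bench import sense
s=sense();print(s['q'],s['eef_pos'])"
```

```text
[-2.07591884e-01 -2.45848136e-01 -2.52469732e-01  1.56614347e+00
 -2.28577641e-05  1.17106555e+00] [484.55534419  30.37659692 231.11850985]
```

>>> {"name": "arm_command", "arguments": {
  "motion": [
    [[-1.4, 16.6, 0], -10],
    [[-1.4, 16.6, 0], -20],
    [[-1.4, 16.6, 0], -30],
    [[-1.4, 16.6, 0], -40],
    [[-1.4, 16.6, 0], -50],
    [[-1.4, 16.6, 0], -60],
    [[-1.4, 16.6, 0], -70],
    [[-1.4, 16.6, 20], -80],
    [[-1.4, 16.6, 50], -90],
    [[-1.4, 16.6, 80], -90],
    [[-1.4, 16.6, 100], -90],
    [[-1.4, 16.6, 100], -90]
  ],
  "gripper": 0.6
}}

```text
time: 12.2
eef_pos: [500.3, 32.3, 130.6]
tcp_rot: [-0.001, -0.096, 0.995, 0.0]
force: [0.9, -0.2, -0.4]
gripper_width: 0.602
gripper_force: 0.0
```

>>> {"name": "arm_command", "arguments": {
  "motion": [
    [[0, 0, 15], 0],
    [[0, 0, 30], 0],
    [[0, 0, 40], 0],
    [[0, 0, 46], 0],
    [[0, 0, 46], 0]
  ]
}}

```text
time: 12.82
eef_pos: [501.2, 32.0, 85.9]
tcp_rot: [-0.0, -0.096, 0.995, 0.0]
force: [-0.8, -0.8, -0.3]
gripper_width: 0.601
gripper_force: 0.0
```

No contact on the way down. Closing on the knob.

>>> {"name": "arm_command", "arguments": {
  "motion": [
    [[0, 0, 0], 0],
    [[0, 0, 0], 0],
    [[0, 0, 0], 0],
    [[0, 0, 0], 0],
    [[0, 0, 0], 0],
    [[0, 0, 0], 0]
  ],
  "gripper": 0
}}

```text
time: 13.58
eef_pos: [501.8, 32.0, 86.9]
tcp_rot: [0.0, -0.096, 0.995, -0.0]
force: [-1.3, 0.8, 6.4]
gripper_width: 0.192
gripper_force: 59.0
```

>>> {"name": "arm_command", "arguments": {
  "motion": [
    [[4, 0, -4], 0],
    [[9, 0, -10], 0],
    [[15, 0, -20], 0],
    [[15, 0, -40], 0],
    [[15, 0, -60], 0],
    [[15, 0, -60], 0],
    [[15, 0, -60], 0]
  ]
}}

```text
time: 14.45
eef_pos: [486.4, 29.2, 145.8]
tcp_rot: [-0.0, -0.096, 0.995, 0.0]
force: [0.5, 0.1, -3.1]
gripper_width: 0.197
gripper_force: 58.7
```

```bash
cat > tilt.py <<'E'
import sys
from h import *
np.set_printoptions(precision=1,suppress=True)
tag=sys.argv[1]; c=load2("wrist",tag); d=np.load(f"pics/wrist{tag}.npy",allow_pickle=True).item(); s=d["s"]
q=s["tcp_rot"]; Rt=R.from_quat([q[1],q[2],q[3],q[0]]).as_matrix(); tx,ty,tz=Rt.T
G=s["eef_pos"]-11*tz   # grasp point, at lid (2.5,0,29.7)
lidpt=lambda th,a,b,z: G+ (lambda u,n:(a-2.5)*u+(z-29.7)*n)(-np.cos(th)*tx-np.sin(th)*tz, np.sin(th)*tx-np.cos(th)*tz)+b*ty
for t in (50,45,40,35,30,25,20,15,10,5,0,-5):
    th=np.radians(t); print(t,"low edge",proj(c,lidpt(th,-54,-60,2.5)),proj(c,lidpt(th,-54,60,2.5)),"corner",proj(c,lidpt(th,-54,-88,2.5)),proj(c,lidpt(th,-54,88,2.5)),"up",proj(c,lidpt(th,54,-88,2.5)))
g=cv2.GaussianBlur(cv2.cvtColor(c[0],cv2.COLOR_RGB2GRAY),(3,3),0).astype(int)
for col in map(int,sys.argv[2:]):
    e=g[2:,col]-g[:-2,col]; print("col",col,[(r+1,int(e[r])) for r in range(1,len(e)-1) if abs(e[r])>14 and abs(e[r])>=abs(e[r-1]) and abs(e[r])>abs(e[r+1])])
E
python3 snap.py H wrist side scene; python3 tilt.py H 200 240 400 440; python3 -c "
from bench import sense
s=sense();print(s['force'],s['moment'],s['gripper_width'])"
```

```text
14.6 [486.2255199   29.27261484 145.44075423] [-6.54520559e-04 -9.58683520e-02  9.95393788e-01  1.95329851e-04] [-0.56003013  0.00375564 -2.23644936]
50 low edge [184.8 246.2] [445.4 246.2] corner [124.  246.2] [506.2 246.2] up [ 44.7 530.1]
45 low edge [182.7 236.4] [447.5 236.4] corner [120.9 236.4] [509.3 236.4] up [ 54.3 520.2]
40 low edge [180.2 226.8] [450.  226.8] corner [117.3 226.8] [512.9 226.8] up [ 63.3 509.7]
35 low edge [177.4 217.7] [452.8 217.7] corner [113.1 217.6] [517.1 217.7] up [ 71.6 498.8]
30 low edge [174.2 208.8] [456.  208.9] corner [108.4 208.8] [521.8 208.9] up [ 79.2 487.6]
25 low edge [170.6 200.4] [459.6 200.5] corner [103.1 200.4] [527.  200.5] up [ 86.2 476.1]
20 low edge [166.6 192.5] [463.6 192.6] corner [ 97.2 192.5] [532.9 192.6] up [ 92.6 464.4]
15 low edge [162.1 185.2] [468.  185.2] corner [ 90.7 185.2] [539.4 185.2] up [ 98.4 452.6]
10 low edge [157.2 178.5] [472.9 178.5] corner [ 83.5 178.5] [546.5 178.5] up [103.7 440.8]
5 low edge [151.8 172.5] [478.3 172.5] corner [ 75.6 172.5] [554.4 172.5] up [108.3 428.9]
0 low edge [146.  167.3] [484.1 167.3] corner [ 67.  167.3] [563.  167.3] up [112.5 417.1]
-5 low edge [139.6 163.1] [490.5 163.1] corner [ 57.7 163.1] [572.3 163.2] up [116.2 405.3]
col 200 [(183, -67), (369, -41), (469, 76)]
col 240 [(139, -52), (191, -35), (233, 34), (359, -40)]
col 400 [(133, 18), (191, -37), (234, 22), (372, -42)]
col 440 [(92, 15), (96, 21), (184, -40), (331, 33), (367, -67), (477, 54)]
[-0.56003013  0.00375564 -2.23644936] [-0.05244842  0.05308609  0.00922743] 0.19847890357833312
```

```bash
python3 - <<'E'
from h import *
i=load2("wrist","H")[0]
def ch(p):
    r,g,b=map(int,p)
    if b>r+25: return "B"
    if g>r+25: return "G"
    if r>b+40: return "R"
    return "0123456789"[min(9,max(r,g,b)//26)]
for r in range(120,480,8): print(r,"".join(ch(i[r,c]) for c in range(0,640,6)))
E
```

```text
120 78877777777777777777777777777777777777767633333333333333333333333333445477777777777777777777777777777777777
128 77777777888777777777777777777777777777677333333333333333333333333333455777777777777777777777777777777777777
136 78877777777777778777777777777777777777777333333333333333333333333335447777777777777777787777777777777777777
144 77787778888777777777777777777777777777773333333333333333333333333354457777777777777777777777777777777777777
152 77777788888778888777777777777777777777773333333333333333333333333555557777777777777777877777777777777777777
160 77777777777777777777777777777777777777733333333333333333333333334445577777777777777877777887777777777777777
168 77778777777777777777777777777777777777533333333333333333333333344455577777777778877777777887777887777777777
176 78877777788777777777777777777777777777333333333334333333333333354555577777777777777778877777777787777787777
184 77788778888777777777777777777775644535333333333333333333333333444455555556577777777778877777877777777777777
192 77777877778877888777777777777777433BBBBBBBBBBBBBBBBBBBBBBBBBBBBBBBBBBBBB5558777888777777
[... 3239 characters left out ...]
2222211111126732222222222145
432 77777777777774011011111111111111111111011100100653333333333111111111111111111121112111111111273222222222455
440 67777777777401111101001110661111111111011110111665333333333110111011111111111166111111111111112322222223555
448 37777777740001101110101116301111111000111111111666665333333111111111111111111112641111111111111112222235558
456 77777774111011000011101050111011111111101110111256666665331101111111111111111111151111111111111111122245577
464 77777410001010111110011011111011110010111011111111110001101011111111111111111111111111111111111111111455777
472 77740110110111010110011101101101151010111111110011010001111111111111111161111111111111111111111111111116777
```

The lid is still held rigidly at 45°: its low edge is at wrist row 235, corners at columns ~118 and ~512. I'll level it in the grip by levering its underside over the top edge of the fixed rest board.

>>> {"name": "arm_command", "arguments": {
  "motion": [
    [[-20, 0, 0], 0],
    [[-40, 0, 0], 0],
    [[-57, 0, 3], 0],
    [[-57, 0, 10], 0],
    [[-57, 0, 15], 0],
    [[-57, 0, 15], 0]
  ]
}}

```text
time: 15.35
eef_pos: [541.7, 40.1, 130.5]
tcp_rot: [-0.001, -0.096, 0.995, 0.0]
force: [0.2, 0.7, -1.8]
gripper_width: 0.2
gripper_force: 58.7
```

>>> {"name": "arm_command", "arguments": {
  "motion": [
    [[-3, 0, 3], 0],
    [[-5.7, 0, 5.7], 0],
    [[-8, 0, 6.3], 0],
    [[-10.6, 0, 6.9], 0],
    [[-13, 0, 7.7], 0],
    [[-16, 0, 9], 0],
    [[-20, 0, 10.5], 0],
    [[-20, 0, 10.5], 0]
  ]
}}

```text
time: 16.35
eef_pos: [562.0, 43.8, 121.0]
tcp_rot: [-0.001, -0.096, 0.995, -0.0]
force: [-4.6, -0.1, 1.7]
gripper_width: 0.193
gripper_force: 60.0
```

```bash
python3 snap.py I wrist; python3 tilt.py I 180 240 400 440; python3 -c "
from bench import sense
s=sense();print(s['force'],s['moment'],s['gripper_width'])"
```

```text
16.4 [562.03024356  43.80186484 120.97761203] [-3.82319981e-04 -9.58856442e-02  9.95392277e-01 -1.11581001e-04] [-4.06227842 -1.02829922  2.2820843 ]
50 low edge [184.8 246.2] [445.4 246.2] corner [124.  246.2] [506.2 246.2] up [ 44.7 530.1]
45 low edge [182.7 236.4] [447.5 236.4] corner [120.9 236.4] [509.3 236.4] up [ 54.3 520.2]
40 low edge [180.2 226.8] [450.  226.8] corner [117.3 226.8] [512.9 226.8] up [ 63.3 509.7]
35 low edge [177.4 217.7] [452.8 217.7] corner [113.1 217.6] [517.1 217.7] up [ 71.6 498.8]
30 low edge [174.2 208.8] [456.  208.9] corner [108.4 208.8] [521.8 208.9] up [ 79.2 487.6]
25 low edge [170.6 200.4] [459.6 200.5] corner [103.1 200.4] [527.  200.5] up [ 86.2 476.1]
20 low edge [166.6 192.5] [463.6 192.6] corner [ 97.2 192.5] [532.9 192.6] up [ 92.6 464.4]
15 low edge [162.1 185.2] [468.  185.2] corner [ 90.7 185.2] [539.4 185.2] up [ 98.4 452.6]
10 low edge [157.2 178.5] [472.9 178.5] corner [ 83.5 178.5] [546.5 178.5] up [103.7 440.8]
5 low edge [151.8 172.5] [478.3 172.5] corner [ 75.6 172.5] [554.4 172.5] up [108.3 428.9]
0 low edge [146.  167.3] [484.1 167.3] corner [ 67.  167.3] [563.  167.3] up [112.5 417.1]
-5 low edge [139.6 163.1] [490.5 163.1] corner [ 57.7 163.1] [572.3 163.2] up [116.2 405.3]
col 180 [(68, -36), (81, 32), (168, -23), (173, -32), (206, -24), (211, 79), (224, -23), (228, -16), (352, 51), (368, -90)]
col 240 [(62, -66), (68, -19), (101, -28), (211, 34), (359, -42)]
col 400 [(62, -32), (211, 27), (372, -49)]
col 440 [(62, -41), (211, 36), (334, 37), (367, -71), (477, 60)]
[-4.06227842 -1.02829922  2.2820843 ] [-0.2823104   1.30813307 -0.01834501] 0.19995483990854396
```

It works with about 5 N. The low edge moved to row 211, so the tilt is now about 31°. I continue the same arc to level.

>>> {"name": "arm_command", "arguments": {
  "motion": [
    [[-4.4, 0, 2.4], 0],
    [[-8.6, 0, 5.1], 0],
    [[-12.5, 0, 8.2], 0],
    [[-16.2, 0, 11.6], 0],
    [[-19.5, 0, 15.4], 0],
    [[-22.5, 0, 19.4], 0],
    [[-22.5, 0, 19.4], 0]
  ]
}}

```text
time: 17.27
eef_pos: [585.5, 48.3, 102.4]
tcp_rot: [0.001, -0.096, 0.995, 0.0]
force: [-0.5, 0.2, 3.5]
gripper_width: 0.194
gripper_force: 61.1
```

```bash
python3 snap.py J wrist; python3 tilt.py J 180 240 400 440|grep col; python3 -c "
from bench import sense
s=sense();print(s['force'],s['moment'],s['gripper_width'])"
```

```text
17.325 [585.42637331  48.30873569 102.42426005] [ 1.26048005e-03 -9.59410853e-02  9.95386216e-01  1.70192772e-05] [-0.41034001 -0.0137525   3.08943127]
col 180 [(156, -25), (164, 80), (176, -58), (348, 58), (368, -100)]
col 240 [(84, -25), (164, 33), (359, -43)]
col 400 [(163, 29), (372, -48)]
col 440 [(163, 30), (295, -17), (339, 37), (367, -77), (477, 68)]
[-0.41034001 -0.0137525   3.08943127] [ 0.1652484  0.2213409 -0.039836 ] 0.1970282585086446
```

>>> {"name": "arm_command", "arguments": {
  "motion": [
    [[0, 0, -10], 0],
    [[0, 0, -40], 0],
    [[0, 0, -90], 0],
    [[15, -50, -138], 0],
    [[30, -105, -138], 0],
    [[45, -160, -138], 0],
    [[60, -215, -138], 0],
    [[75, -270, -138], 0],
    [[89, -327, -138], 0],
    [[89, -327, -138], 0],
    [[89, -327, -138], 0],
    [[89, -327, -138], 0]
  ]
}}

```text
time: 18.82
eef_pos: [559.7, -288.7, 239.7]
tcp_rot: [0.0, -0.096, 0.995, -0.0]
force: [-0.2, -0.6, -2.5]
gripper_width: 0.196
gripper_force: 60.2
```

```bash
python3 snap.py K wrist side scene; python3 - <<'E'
from h import *
i=load2("wrist","K")[0]
def ch(p):
    r,g,b=map(int,p)
    if r>b+60: return "Y"
    return "0123456789"[min(9,max(r,g,b)//26)]
for r in range(0,210,6): print("%3d"%r,"".join(ch(i[r,c]) for c in range(0,640,5)))
g=cv2.GaussianBlur(cv2.cvtColor(i,cv2.COLOR_RGB2GRAY),(3,3),0).astype(int)
for r in (172,180,190,200):
    e=g[r,2:]-g[r,:-2]; print("row",r,[(c+1,int(e[c])) for c in range(1,len(e)-1) if abs(e[c])>14 and abs(e[c])>=abs(e[c-1]) and abs(e[c])>abs(e[c+1])])
E
python3 tilt.py K 100 200 300 400 500|grep col
```

```text
18.975 [ 559.7524235  -288.84351579  239.73849247] [ 1.90233841e-04 -9.65452492e-02  9.95328572e-01 -1.11373052e-04] [ 0.37741713  0.17306177 -2.34291814]
  0 77777777777777777777777777777777448888888888888888888888888888888888888888888887554444333311333333333333333333333333333333333333
  6 77777777777777777777777777777777448888888888888888888888888888888888888888888875553333333311333333333333333333333333333333333334
 12 77777777777777777777777777777777448888888888888888888888888888888888888888888755533333333311333333333333333333333333333333333466
 18 77777777777777788777777777777777546888888888888888888888888888888888888888887554444333333311333333333333333333333333333333346666
 24 77777788777777777777788777777777644888888888888888888887777777776665555445433333333333344411333333333333333333333333333333466666
 30 77777777777788877777777777787777742888333333333333333333333333333333333333333333333333444311333333333333333333333333333347666666
 36 77777777778888888888877777777777842888433333333333333333333333333333333333333333333333444311333333333333333333333333333566666667
 42 7777777777
[... 3701 characters left out ...]
67633333
row 172 [(181, -59), (255, -21), (557, 69), (602, -104), (606, 35), (619, -34)]
row 180 [(169, -56), (253, -20), (556, 67), (600, -104), (604, 37), (616, -39)]
row 190 [(163, -54), (230, -25), (554, 68), (598, -94), (602, 41), (614, -38), (634, 22)]
row 200 [(156, -57), (206, -18), (553, 71), (595, -102), (600, 41), (612, -37), (636, 34)]
col 100 [(163, -25), (166, 25), (418, -104)]
col 200 [(26, -88), (165, 21), (208, -17), (336, 39), (342, 34), (370, -92), (469, 95)]
col 300 [(25, -87), (38, 79), (45, -37), (49, 21), (81, -41), (124, -19), (266, -50), (380, 53), (428, 66), (460, -112)]
col 400 [(13, -20), (368, 40), (372, -72)]
col 500 [(94, 50), (164, -72), (280, 38), (397, -76)]
```

```bash
python3 - <<'E'
from h import *
np.set_printoptions(precision=1,suppress=True)
c=load2("wrist","K"); g=cv2.GaussianBlur(cv2.cvtColor(c[0],cv2.COLOR_RGB2GRAY),(3,3),0).astype(float)
def edge(a,lo,hi,sg):
    e=(a[2:]-a[:-2])*sg; k=np.argmax(e[lo:hi])+lo; return k+1,e[k]
def line(pts):
    P=np.array([onz(c,p,75)[:2] for p in pts]); 
    for _ in range(3):
        m=P.mean(0); d=np.linalg.svd(P-m)[2][0]; r=np.abs((P-m)@[-d[1],d[0]]); P=P[r<=max(1.,2*np.median(r))]
    return P.mean(0),d*np.sign(d[np.argmax(abs(d))]),r.max(),len(P)
top=[(x,edge(g[:,x],15,36,-1)[0]) for x in range(200,270,4)]
left=[(edge(g[r],178,215,-1)[0],r) for r in range(40,125,5)]
right=[(edge(g[r],412,438,1)[0],r) for r in range(48,112,4)]
rout=[(edge(g[r],438,462,-1)[0],r) for r in range(30,120,5)]
lout=[(edge(g[r],158,182,-1)[0],r) for r in range(30,120,5)]
for n,p in (("top",top),("left",left),("right",right),("rout",rout),("lout",lout)):
    m,d,rm,k=line(p); ang=np.degrees(np.arctan2(d[1],d[0])); print(n,m,ang if n!="top" else ang-90,rm,k)
    if n in("right","left"): print(p[::4])
yaw=np.radians(11.8); X=np.array([np.cos(yaw),np.sin(yaw)]); Y=np.array([-X[1],X[0]])
f=lambda p:line(p)[0]
print("x from top",f(top)@X+38,"y mid inner",(f(left)@Y+f(right)@Y)/2,"width",(f(right)-f(left))@Y,"outer mid",(f(rout)@Y+f(lout)@Y)/2,(f(rout)-f(lout))@Y)
cx,cy=f(top)@X+38,(f(left)@Y+f(right)@Y)/2; print("centre",cx*X+cy*Y)
for col in (230,330,410): 
    e=g[2:,col]-g[:-2,col]; print(col,[(r+1,int(e[r])) for r in range(120,170) if abs(e[r])>8])
print("pred rows of +x edge",[proj(c,np.r_[(cx+38)*X+(cy+t)*Y,75]) for t in (-60,0,60)])
E
```

```text
top [ 447.  -363.6] 12.14954962062636 0.2793028161054817 18
left [ 484.7 -385.4] 12.066140078118883 0.1806155587580215 17
[(np.int64(190), 40), (np.int64(192), 60), (np.int64(194), 80), (np.int64(196), 100), (np.int64(198), 120)]
right [ 453.8 -235. ] 11.8604799521388 0.2597894925079902 16
[(np.int64(428), 48), (np.int64(427), 64), (np.int64(426), 80), (np.int64(425), 96)]
rout [ 448.5 -224.6] 11.844217521945593 0.29974307036931785 18
lout [ 483.6 -403.8] 11.856611241875173 0.29213231500222364 18
x from top 401.2237008870268 y mid inner -399.5852655846578 width 153.55385101481644 outer mid -402.89098347186575 182.5806177865336
centre [ 474.5 -309.1]
230 [(121, -17), (127, -9), (128, -12), (129, -12), (131, 12), (132, 15), (138, -19), (139, -30), (140, -26), (141, -11), (164, 9), (165, 21), (166, 23), (167, 13)]
330 []
410 []
pred rows of +x edge [array([224.4, 147.2]), array([310.7, 146. ]), array([397.3, 144.9])]
```

```bash
cat > lidpose.py <<'E'
import sys
from h import *
np.set_printoptions(precision=2,suppress=True)
tag=sys.argv[1]; d=np.load(f"pics/wrist{tag}.npy",allow_pickle=True).item(); f=d["f"]; H=f["hand_eye"]
c=cam("wrist",f,d["s"]); g=cv2.GaussianBlur(cv2.cvtColor(c[0],cv2.COLOR_RGB2GRAY),(3,3),0).astype(float)
def edges(a,lo,hi): 
    e=a[2:]-a[:-2]; return [(i+1,int(e[i])) for i in range(lo,hi) if abs(e[i])>7 and abs(e[i])>=abs(e[i-1]) and abs(e[i])>abs(e[i+1])]
for r in range(175,360,20): print(r,"L",edges(g[r],45,130),"R",edges(g[r],505,590))
for k in range(80,560,40): print("col",k,edges(g[:,k],150,180))
E
python3 lidpose.py K
```

```text
175 L [(76, 10)] R [(556, 77)]
195 L [] R [(554, 76)]
215 L [(81, 9)] R [(552, 74)]
235 L [(83, 8), (130, -33)] R [(549, 73), (589, -99)]
255 L [(85, 9), (129, -19)] R [(533, 44), (536, -26), (539, 47), (548, 14), (584, -109), (588, 37)]
275 L [(85, -8), (118, -15)] R [(506, 17), (509, -16), (512, 58), (546, 18), (580, -100), (584, 37)]
295 L [(88, -8), (96, -15)] R [(536, 15), (579, -18)]
315 L [(90, -21)] R []
335 L [(93, -19)] R [(569, -69)]
355 L [(95, -17)] R [(549, -66)]
col 80 [(163, -29), (166, 29)]
col 120 [(163, -29), (166, 29)]
col 160 [(163, -30), (166, 31)]
col 200 [(165, 21)]
col 240 [(165, 22)]
col 280 []
col 320 []
col 360 []
col 400 []
col 440 [(164, 19)]
col 480 [(164, -73)]
col 520 [(164, -73)]
```

Measured in tool coordinates, the lid still has about 7° of tilt: side-edge slopes are 0.105 px/row against 0.18 when level, with the low side towards pan −x. The pan centre is (474.5, −309.1), yaw 12°. I'll take out the last 7° by resting the lid's bare rim on the pan's outer +x rim.

>>> {"name": "arm_command", "arguments": {
  "motion": [
    [[-21, -1.7, 20], -1],
    [[-21, -1.7, 60], -1],
    [[-21, -1.7, 100], -1],
    [[-21, -1.7, 125], -1],
    [[-21, -1.7, 134], -1],
    [[-21, -1.7, 134], -1]
  ]
}}

```text
time: 19.73
eef_pos: [580.5, -287.2, 105.7]
tcp_rot: [0.0, -0.105, 0.994, 0.0]
force: [0.5, 0.4, -1.7]
gripper_width: 0.198
gripper_force: 60.1
```

>>> {"name": "arm_command", "arguments": {
  "motion": [
    [[0, 0, 1.5], 0],
    [[0, 0, 3], 0],
    [[0, 0, 4.5], 0],
    [[0, 0, 6], 0],
    [[0, 0, 6], 0]
  ]
}}

```text
time: 20.35
eef_pos: [580.3, -287.5, 99.3]
tcp_rot: [-0.0, -0.105, 0.995, 0.0]
force: [-0.4, 0.3, -3.1]
gripper_width: 0.194
gripper_force: 60.3
```

>>> {"name": "arm_command", "arguments": {
  "motion": [
    [[0, 0, 1], 0],
    [[0, 0, 2], 0],
    [[0, 0, 3], 0],
    [[0, 0, 3], 0]
  ]
}}

```text
time: 20.85
eef_pos: [581.1, -287.5, 97.9]
tcp_rot: [0.001, -0.105, 0.995, -0.0]
force: [-0.2, 2.5, 6.7]
gripper_width: 0.197
gripper_force: 61.7
```

```bash
python3 snap.py L wrist; python3 lidpose.py L|grep -v col; python3 -c "
from bench import sense
s=sense();print(s['force'],s['moment'],s['gripper_width'])"
```

```text
20.9 [ 581.09058767 -287.55648975   97.85760087] [ 8.64744028e-04 -1.04683014e-01  9.94505152e-01 -4.71027625e-04] [1.11777344 3.26603649 6.15638375]
175 L [(68, -62), (73, 66)] R [(559, -34), (567, 103)]
195 L [(77, 8)] R [(556, 79)]
215 L [(80, 8)] R [(554, 72)]
235 L [(82, 10)] R [(551, 78)]
255 L [(82, -8), (84, 10)] R [(529, 50), (535, 21), (549, 16)]
275 L [(87, 9), (118, -15)] R [(507, 54), (547, 20)]
295 L [(95, -15)] R [(526, 10), (543, -8)]
315 L [(90, -20)] R []
335 L [(93, -17)] R []
355 L [(95, -19)] R []
[1.11777344 3.26603649 6.15638375] [ 0.54429573  0.35586658 -0.09637094] 0.19621239985879985
```

>>> {"name": "arm_command", "arguments": {
  "motion": [
    [[0, 0, 1], 0],
    [[0, 0, 2], 0],
    [[0, 0, 3], 0],
    [[0, 0, 3], 0]
  ]
}}

```text
time: 21.4
eef_pos: [582.1, -287.6, 95.6]
tcp_rot: [0.002, -0.105, 0.994, -0.001]
force: [4.5, 4.5, 7.6]
gripper_width: 0.197
gripper_force: 62.1
```

```bash
python3 snap.py M wrist side scene; python3 lidpose.py M; python3 -c "
from bench import sense
s=sense();print(s['force'],s['moment'],s['gripper_width'])"
```

```text
21.55 [ 582.10171439 -287.67299049   95.59888755] [ 1.99428554e-03 -1.04851271e-01  9.94485569e-01 -8.29167729e-04] [3.89311676 3.15382266 8.7262777 ]
175 L [(66, -67), (70, 64)] R [(563, -33), (571, 103)]
195 L [(74, 9)] R [(560, 75)]
215 L [(77, 8)] R [(557, 75)]
235 L [(80, 9)] R [(554, 69)]
255 L [(83, 9)] R [(537, 62), (551, 16)]
275 L [(86, 10), (112, -8), (117, -11)] R [(509, 51), (512, -14), (515, 18), (548, 19)]
295 L [(87, -8)] R [(528, 15), (543, -9)]
315 L [(90, -18)] R [(540, -8)]
335 L [(93, -17)] R []
355 L [(96, -17)] R []
col 80 [(158, -56), (161, 49)]
col 120 [(156, -51), (161, 50)]
col 160 [(158, -53), (161, 45)]
col 200 [(156, -57), (162, 16)]
col 240 [(159, -18), (162, 15)]
col 280 []
col 320 []
col 360 []
col 400 []
col 440 []
col 480 []
col 520 []
[3.89311676 3.15382266 8.7262777 ] [ 0.68983917 -0.35942715 -0.04719165] 0.20087638404694844
```

>>> {"name": "arm_command", "arguments": {
  "motion": [
    [[0, 0, 1], 0],
    [[0, 0, 2.5], 0],
    [[0, 0, 2.5], 0],
    [[0, 0, -8], 0],
    [[0, 0, -20], 0],
    [[0, 0, -30], 0],
    [[0, 0, -30], 0],
    [[0, 0, -30], 0]
  ]
}}

```text
time: 22.55
eef_pos: [580.2, -287.4, 123.0]
tcp_rot: [-0.0, -0.104, 0.995, 0.0]
force: [-0.5, 0.5, -2.5]
gripper_width: 0.195
gripper_force: 60.9
```

```bash
python3 snap.py N wrist side scene; python3 lidpose.py N; python3 -c "
from bench import sense
s=sense();print(s['force'],s['moment'],s['gripper_width'])"
```

```text
22.7 [ 580.10556056 -287.31667787  122.81605837] [-2.82465567e-04 -1.04493933e-01  9.94525438e-01  3.02513094e-04] [-0.06866368  0.06508842 -2.99319298]
175 L [(68, 10)] R [(565, 79)]
195 L [(72, 11)] R [(562, 75)]
215 L [(75, 9)] R [(558, 72)]
235 L [(78, 9)] R [(555, 77)]
255 L [(82, 9), (125, -45)] R [(539, 57), (552, 16)]
275 L [(85, 10), (115, -15)] R [(510, 52), (549, 16)]
295 L [(88, 8), (93, -16)] R [(532, 8), (538, 12), (544, -8)]
315 L [(90, -18)] R []
335 L [(93, -20)] R []
355 L [(96, -20)] R []
col 80 [(157, -39), (160, 38)]
col 120 [(160, 65)]
col 160 [(154, -22), (159, 64)]
col 200 [(153, -23), (159, 20)]
col 240 [(151, -24), (160, 20)]
col 280 []
col 320 []
col 360 []
col 400 []
col 440 []
col 480 []
col 520 []
[-0.06866368  0.06508842 -2.99319298] [-0.02549468  0.0418383  -0.03573018] 0.19349225402360015
```

Residual tilt is now about 2°. In tool axes the lid centre is at (7.0, 1.7), measured with the same camera as the pan. I move above the pan and stop with the plug just over the rim.

>>> {"name": "arm_command", "arguments": {
  "motion": [
    [[20, 0, 0], 0],
    [[45, 0, 0], 0],
    [[70, -0.5, 0], 0],
    [[90, -1, 0], 0],
    [[100.8, -1, 0], 0],
    [[100.8, -1, 8], 0],
    [[100.8, -1, 15], 0],
    [[100.8, -1, 15], 0]
  ]
}}

```text
time: 23.7
eef_pos: [482.0, -308.7, 107.2]
tcp_rot: [-0.0, -0.105, 0.994, 0.001]
force: [0.1, 0.4, -2.4]
gripper_width: 0.199
gripper_force: 60.9
```

```bash
python3 snap.py O wrist side scene; python3 lidpose.py O | head -6; python3 - <<'E'
from h import *
np.set_printoptions(precision=1,suppress=True)
# where pan outer corners should appear and dark-gap structure near lid in the wrist view above the lid's low edge
i=load2("wrist","O")[0]
for r in range(60,176,6): print("%3d"%r,"".join("0123456789"[min(9,int(max(i[r,c]))//26)] for c in range(0,640,6)))
s=sense(); print(s["q"])
E
```

```text
23.85 [ 482.29254079 -309.31248895  108.44025265] [ 5.39748029e-05 -1.04744851e-01  9.94499127e-01 -1.87123794e-06] [-0.11108239  0.83009983 -2.79033086]
175 L [] R [(565, 62)]
195 L [(72, 9)] R [(562, 63)]
215 L [(75, 8), (126, -30)] R [(558, 75)]
235 L [(78, 9), (126, -19), (130, -26)] R [(555, 83)]
255 L [(82, 8)] R [(552, 76)]
275 L [(85, 10), (106, -12)] R [(548, 50)]
 60 77888877788478888888888888888888888888888888888888888888888555555555555543343333333333333333333133333333333
 66 88777788888468888888888888888888888888888888888888888888685555555555555333333333333333333333333133333333333
 72 78888877777448888888888888888888888888888888888888888855555555555555555334333333333333333333333133333333333
 78 77787888888548888888888888888888888888888888888888888555555555555555543333333333333333333333332233333333333
 84 77777777888748888888888888888888888888888888888888565555555555555554433343333333333333333333331333333333333
 90 88777777777848888888888888888888888888888888888885555555555555555553333333333333333333333333331333333333333
 96 788888877777488888888888888888888888888888888887
[... 847 characters left out ...]
 88888878888884431112211111111111111111111111111011111111111111111111111111100000011111111111113333367777777
150 88888888887786438885888588858885765555555555555555555554444444444333333333333333333333333331133337777777777
156 88888888888887443453345534444444444544454445444544454444444444444444444444444444444344344331235777777777777
162 88888888888788888888888888888885555555555555555555554444444444444444444444444444444443334433343777777777777
168 88888888888788888888888888888855555555555555555555544444444444444444333333334333434433333333333777777777777
174 88888888888888888888888888887555555555555555555555444444444444444444444444444444444444444343333777777777777
[-0.8  0.  -0.2  1.3  0.  -1. ]
```

```bash
python3 - <<'E'
from h import *
np.set_printoptions(precision=1,suppress=True)
c=load2("wrist","O"); g=cv2.GaussianBlur(cv2.cvtColor(c[0],cv2.COLOR_RGB2GRAY),(3,3),0).astype(float)
yaw=np.radians(12); X=np.array([np.cos(yaw),np.sin(yaw)]); Y=np.array([-X[1],X[0]]); C=np.array([474.5,-309.1])
for col in (110,200,300,400,500,540):
    e=g[2:,col]-g[:-2,col]; print(col,[(r+1,int(e[r])) for r in range(122,170) if abs(e[r])>6 and abs(e[r])>=abs(e[r-1]) and abs(e[r])>abs(e[r+1])])
for r in (150,152): 
    e=g[r,2:]-g[r,:-2]; print("row",r,[(k+1,int(e[k])) for k in list(range(60,120))+list(range(530,590)) if abs(e[k])>10 and abs(e[k])>=abs(e[k-1]) and abs(e[k])>abs(e[k+1])])
for y in (-88,0,88): print("rim -54",y,proj(c,np.r_[C-54*X+y*Y,75]),"-38:",proj(c,np.r_[C-38*X+y*Y,75]))
T=np.load("pics/wristO.npy",allow_pickle=True).item()["s"]["eef_pos"]
print("measured rim pts in pan frame",[((p-C)@X,(p-C)@Y) for p in [onz(c,(k,148.5),75)[:2] for k in (200,400,500)]])
E
```

```text
110 [(131, -93), (146, 98), (149, -25), (153, -21), (156, -18), (159, 63)]
200 [(132, -108), (145, 56), (155, -23), (159, 20)]
300 [(132, -63), (146, 59), (156, -29), (161, 22)]
400 [(132, -41), (146, 40)]
500 [(133, -34), (146, 32)]
540 [(133, -34), (147, 34)]
row 150 [(78, -71), (91, 52), (96, 17), (110, -48), (114, 22), (119, 18), (545, -36), (558, 35), (577, 32), (581, 43)]
row 152 [(78, -66), (90, -13), (92, 32), (100, 22), (104, 19), (110, -54), (119, 13), (545, -34), (557, 35), (569, 33), (571, -15), (576, 44)]
rim -54 -88 [ 90.8 148.5] -38: [ 97.4 189.4]
rim -54 0 [318.2 148.6] -38: [318.1 189.4]
rim -54 88 [545.2 148.8] -38: [538.4 189.5]
measured rim pts in pan frame [(np.float64(-54.023882614565075), np.float64(-45.77832412668217)), (np.float64(-54.065874897378706), np.float64(31.681859025445746)), (np.float64(-54.086896880535605), np.float64(70.45961904343208))]
```

The rim ends at columns 91 and 545 match the prediction (90.8, 545.2). In x the rim is about 1 mm further −x, so I shift 0.7 mm and lower by feel.

>>> {"name": "arm_command", "arguments": {
  "motion": [
    [[0.7, 0, 2], 0],
    [[0.7, 0, 4], 0],
    [[0.7, 0, 5.5], 0],
    [[0.7, 0, 7], 0],
    [[0.7, 0, 8], 0],
    [[0.7, 0, 8], 0]
  ]
}}

```text
time: 24.6
eef_pos: [481.2, -309.5, 100.3]
tcp_rot: [-0.0, -0.105, 0.995, 0.0]
force: [0.4, 0.2, -2.8]
gripper_width: 0.199
gripper_force: 60.9
```

>>> {"name": "arm_command", "arguments": {
  "motion": [
    [[0, 0, 1], 0],
    [[0, 0, 2], 0],
    [[0, 0, 2], 0]
  ]
}}

```text
time: 24.98
eef_pos: [481.3, -309.5, 98.3]
tcp_rot: [0.0, -0.105, 0.995, 0.0]
force: [0.6, -0.2, -2.6]
gripper_width: 0.197
gripper_force: 60.9
```

Still no contact. Plug should be entering the mouth.

>>> {"name": "arm_command", "arguments": {
  "motion": [
    [[0, 0, 1], 0],
    [[0, 0, 2], 0],
    [[0, 0, 2], 0]
  ]
}}

```text
time: 25.35
eef_pos: [481.2, -309.5, 96.3]
tcp_rot: [-0.0, -0.105, 0.995, 0.0]
force: [0.4, -0.1, -2.5]
gripper_width: 0.198
gripper_force: 60.9
```

>>> {"name": "arm_command", "arguments": {
  "motion": [
    [[0, 0, 1], 0],
    [[0, 0, 2], 0],
    [[0, 0, 2], 0]
  ]
}}

```text
time: 25.72
eef_pos: [481.3, -309.5, 94.3]
tcp_rot: [-0.0, -0.105, 0.995, 0.0]
force: [0.4, 0.1, -2.3]
gripper_width: 0.199
gripper_force: 60.9
```

>>> {"name": "arm_command", "arguments": {
  "motion": [
    [[0, 0, 1], 0],
    [[0, 0, 2], 0],
    [[0, 0, 2], 0]
  ]
}}

```text
time: 26.1
eef_pos: [481.5, -309.7, 93.2]
tcp_rot: [0.0, -0.105, 0.995, -0.0]
force: [-0.1, 2.6, 5.0]
gripper_width: 0.2
gripper_force: 61.9
```

```bash
python3 snap.py P wrist; python3 - <<'E'
from h import *
c=load2("wrist","P"); g=cv2.GaussianBlur(cv2.cvtColor(c[0],cv2.COLOR_RGB2GRAY),(3,3),0).astype(float)
for col in (110,140,160,200,300,400,500,540):
    e=g[2:,col]-g[:-2,col]; print(col,[(r+1,int(e[r])) for r in range(110,175) if abs(e[r])>6 and abs(e[r])>=abs(e[r-1]) and abs(e[r])>abs(e[r+1])])
yaw=np.radians(12); X=np.array([np.cos(yaw),np.sin(yaw)]); Y=np.array([-X[1],X[0]]); C=np.array([474.5,-309.1])
for y in (-88,88): print("rim -54",y,proj(c,np.r_[C-54*X+y*Y,75]),proj(c,np.r_[C-55*X+y*Y,75]),proj(c,np.r_[C-55*X+y*Y,80]))
print(sense()["force"],sense()["moment"])
E
```

```text
26.15 [ 481.55718094 -309.62319337   93.18450381] [ 2.74415010e-04 -1.04640967e-01  9.94509984e-01 -2.91621840e-04] [-0.08129515  3.54114112  5.41176294]
110 [(136, -98), (152, 91), (156, -51), (159, 45)]
140 [(136, -96), (152, 95), (157, -49), (160, 39)]
160 [(136, -105), (152, 102), (157, -60), (160, 45)]
200 [(136, -105), (151, 48), (157, -22), (160, 17)]
300 [(137, -60), (151, 53), (157, -23), (160, 20), (169, -25)]
400 [(137, -44), (151, 42)]
500 [(137, -44), (151, 31)]
540 [(137, -35), (151, 31)]
rim -54 -88 [ 73.85289603 154.42866089] [ 73.3527644  151.57702254] [ 65.43904027 153.18436081]
rim -54 88 [567.88982405 154.60340034] [568.41401408 151.75115779] [576.66909583 153.36474694]
[-0.08129515  3.54114112  5.41176294] [ 0.36432206  0.46699031 -0.10241817]
```

>>> {"name": "arm_command", "arguments": {
  "motion": [
    [[0.8, 0, 1], 0],
    [[0.8, 0, 2], 0],
    [[0.8, 0, 2], 0]
  ]
}}

```text
time: 26.52
eef_pos: [481.9, -309.9, 91.9]
tcp_rot: [0.002, -0.105, 0.994, -0.001]
force: [3.7, 4.4, 6.9]
gripper_width: 0.197
gripper_force: 62.7
```

>>> {"name": "arm_command", "arguments": {
  "motion": [
    [[0, 0, 1], 0],
    [[0, 0, 2], 0],
    [[0, 0, 2], 0]
  ]
}}

```text
time: 26.9
eef_pos: [481.9, -309.9, 91.8]
tcp_rot: [0.002, -0.105, 0.994, -0.001]
force: [-2.0, 8.9, 23.8]
gripper_width: 0.198
gripper_force: 64.7
```

```bash
python3 snap.py Q wrist side scene; python3 lidpose.py Q | grep -v col; python3 - <<'E'
from h import *
c=load2("wrist","Q"); g=cv2.GaussianBlur(cv2.cvtColor(c[0],cv2.COLOR_RGB2GRAY),(3,3),0).astype(float)
for col in (110,160,300,500):
    e=g[2:,col]-g[:-2,col]; print(col,[(r+1,int(e[r])) for r in range(110,175) if abs(e[r])>6 and abs(e[r])>=abs(e[r-1]) and abs(e[r])>abs(e[r+1])])
print(sense()["force"],sense()["moment"])
E
```

```text
27.05 [ 481.89261681 -309.93293085   91.82430982] [ 1.62718379e-03 -1.04856352e-01  9.94485578e-01 -9.65607341e-04] [-2.15946826  9.80760763 23.30978805]
175 L [(62, -40), (65, 41)] R [(569, -35), (581, 94)]
195 L [(66, -39), (69, 39)] R [(566, -37), (577, 96)]
215 L [(70, -38), (72, 37), (129, -38)] R [(562, -37), (573, 96), (583, 12)]
235 L [(73, -33), (76, 38)] R [(558, -38), (569, 111)]
255 L [(77, -39), (80, 39)] R [(553, -17), (556, 13), (565, 84)]
275 L [(81, -34), (83, 35), (107, -15)] R [(561, 85)]
295 L [(85, -39), (87, 28)] R [(510, 10), (512, -9), (516, 57), (546, -70), (557, 82)]
315 L [(88, -41), (91, 27)] R [(542, -50), (553, 75)]
335 L [(92, -41), (95, 22)] R [(530, 10), (539, -53), (549, 66)]
355 L [(96, -36), (98, 25)] R [(535, -46), (545, 52)]
110 [(135, -98), (151, 97), (155, -56), (158, 47)]
160 [(136, -108), (151, 97), (155, -50), (158, 44)]
300 [(136, -65), (150, 54), (156, -26), (159, 20), (169, -23)]
500 [(137, -45), (150, 43)]
[-2.15946826  9.80760763 23.30978805] [ 1.88073656  0.98534622 -0.11638106]
```

The lid is now level: its side-edge slope is 0.183 against 0.182 predicted for level. The downward push meets a stiff stop at about 26 N with the lid top at roughly 79–80 mm, so it is seated. I ease the load, then release.

>>> {"name": "arm_command", "arguments": {
  "motion": [
    [[0, 0, -1], 0],
    [[0, 0, -1], 0]
  ]
}}

```text
time: 27.3
eef_pos: [481.9, -309.9, 91.8]
tcp_rot: [0.002, -0.105, 0.994, -0.001]
force: [1.0, 7.3, 16.2]
gripper_width: 0.195
gripper_force: 63.8
```

>>> {"name": "arm_command", "arguments": {
  "motion": [
    [[0, 0, 0], 0],
    [[0, 0, 0], 0],
    [[0, 0, 0], 0],
    [[0, 0, 0], 0]
  ],
  "gripper": 0.45
}}

```text
time: 27.8
eef_pos: [480.4, -309.7, 89.2]
tcp_rot: [-0.0, -0.104, 0.995, 0.0]
force: [-0.5, 0.2, -1.4]
gripper_width: 0.449
gripper_force: 0.0
```

>>> {"name": "arm_command", "arguments": {
  "motion": [
    [[0, 0, -10], 0],
    [[0, 0, -30], 0],
    [[0, 0, -70], 0],
    [[0, 0, -120], 0],
    [[0, 0, -150], 0],
    [[0, 0, -150], 0],
    [[0, 0, -150], 0]
  ]
}}

```text
time: 28.68
eef_pos: [480.5, -309.7, 239.6]
tcp_rot: [0.0, -0.105, 0.995, -0.0]
force: [0.3, 0.6, -0.0]
gripper_width: 0.448
gripper_force: 0.0
```

```bash
python3 snap.py R wrist side scene; python3 - <<'E'
from h import *
np.set_printoptions(precision=1,suppress=True)
i=load2("wrist","R")[0]
for r in range(60,400,8): print("%3d"%r,"".join("0123456789"[min(9,int(max(i[r,c]))//26)] for c in range(60,580,5)))
cs={n:load2(n,"R") for n in ("wrist","side","scene")}
for n,c in cs.items():
    m=(c[0].max(axis=2)<45).astype(np.uint8)
    for k in cv2.findContours(m,0,2)[0]:
        a=cv2.contourArea(k); 
        if 60<a<4000: print(n,cv2.boundingRect(k),a)
yaw=np.radians(12); X=np.array([np.cos(yaw),np.sin(yaw),0]); Y=np.array([-X[1],X[0],0]); o=np.array([474,-309.2,77.5])
for n,c in cs.items():
    q=np.array([proj(c,o+a*X+b*Y+[0,0,d]) for a in(-17,17) for b in(-9,9) for d in(2.5,30.5)]); print(n,"pred knob",q.min(0),q.max(0)-q.min(0))
E
```

```text
28.825 [ 480.12473701 -309.35546224  238.35856089] [-5.13119642e-04 -1.04520700e-01  9.94522338e-01  6.92040295e-04] [ 0.77835252  0.99378524 -0.20605034]
 60 66666666666666666666666336666777777777777777777776111147776444444444322222222221122222222222222222222222
 68 66666666666666666666666337666666677777777777777777676767444444444332222222222221122222222222222222222222
 76 66666666666666666666666437777777777777777777777777754444444444443222323222222221122222222222222222222222
 84 66666666666666666666666636666667677777777777777775444444444444432222222222222221122222222222222222222222
 92 66666666666666666666666635777777777777777777774444444444444443222222222222222221122222222222222222222455
100 66666666666666666666666633777777777777777777444444444444444333222222222222232221222222222222222222555555
108 66666666666666666666666632777777777777777544444444444444432222222222222222222221222222222222222555555555
116 66666666666666666666666633777777777777744444444444444444322322232222222232222211222222222224555555555555
124 666666666666666666666666431011100000000000000000000000011000000000000
[... 3922 characters left out ...]
side (112, 229, 25, 33) 151.5
side (84, 211, 29, 53) 335.0
side (40, 209, 17, 9) 67.5
side (40, 189, 54, 19) 366.0
side (371, 188, 52, 70) 1881.5
side (97, 156, 60, 28) 304.0
side (379, 0, 71, 61) 3373.5
scene (79, 285, 139, 75) 3152.5
scene (137, 269, 18, 22) 229.0
scene (563, 260, 50, 16) 330.5
scene (120, 242, 13, 18) 122.0
scene (510, 228, 11, 25) 129.0
scene (405, 220, 35, 51) 670.0
scene (242, 181, 41, 23) 76.5
scene (249, 117, 31, 68) 386.5
scene (181, 75, 32, 38) 304.5
scene (230, 39, 35, 18) 177.5
scene (560, 31, 45, 132) 1482.5
scene (232, 0, 146, 121) 3690.0
wrist pred knob [304.1 185.1] [28.2 58.6]
side pred knob [372.3 314. ] [18.5 23.2]
scene pred knob [136.1 265.9] [19.9 25.6]
```

The knob appears where a seated, level lid puts it. In the wrist view it is at (302,188), size 27×56, against a predicted (304,185), 28×59. The scene view also agrees. The gripper is clear, so I'm handing in.

```bash
python3 -c "
from bench import workorder
print(workorder.hand_in())"
```

```text
the job is handed in; nothing more can be done
None
```

The steel lid measures level and fully seated on the open pan and the knob is released; the arm never went near the red lid, mustard, mug or tub, and the job was handed in at about 29 s, though no verdict came back.

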